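# Seat a specimen holder and hold the reading arm out at its mark

### The arm

A 6-joint arm with a two-finger parallel gripper is mounted at the origin on the work surface. World frame = base frame: x ahead of the robot, y to its left, z up, the work surface at z = 0. Lengths are in m, angles in degrees, forces in N, time in s.
With the tool pointing down it reaches from about 0.35 to 0.875 m from the base axis. Payload 4.2 kg.
Tool frame: the origin (TCP) lies between the finger pads; the fingertips stand 19 mm ahead of it and the grasp point (between the pads) is the TCP; z points along the fingers, y is the direction in which the jaws open and shut (so a half turn about z gives the same grasp; the last joint's range is limited). The gripper opens to 87 mm and grips with 3 to 60 N. Pads are 19 mm wide; open, the fingers measure 117 mm over their backs; the gripper's body (75 mm by 190 mm) begins 51 mm behind the grasp point.
Start: joints at [-57.376, 22.042, 0.453, 0, -68.411, -14.817], TCP at [0.191, -0.595, 0.242] pointing down, gripper open.
Joint ranges: [-179.83, 179.83], [-69.29, 118.12], [-61.27, 80.66], [-181.25, 117.63], [-171.15, -9.14], [-177.46, 177.46]. Speed limits (degrees/s): [159.86, 159.86, 180, 180, 180, 180].

### API

Orientations are given as [roll, pitch, yaw] about the fixed x, y, z axes, in that order (R = Rz(yaw) Ry(pitch) Rx(roll)).
In Python, from station import get_obs, optics, order gives the robot as it stands.
- The arm moves only by the tool carry_out, never from a script. Its argument "plan" is a list of rows, each an object with "slide": the shift along the tool's x, y, z in mm, a list of three; "rot": the turn, a rotation vector about the tool's x, y, z in rad, a list of three. In form: [{"slide": [tx, ty, tz], "rot": [wx, wy, wz]}, ...]. A call has 1 to 8 rows; each row is the pose to reach, as a shift and turn from the pose commanded when the call began, along the tool's axes at that moment; what a row does not reach only later rows make up. A row lasts 1/12 s, in which the tool goes at most 41.7 mm and 7.16 degrees, less where a joint would pass 70% of its speed; a pose out of reach is approached as far as the arm can. A call with a gripper value outside its range is refused whole. "grip" is the closure, from 0 (fully open) to 1 (shut), set as the call begins (left out, the last holds). The fingers move at their own pace and stop on an object; the grip force is fixed at half the most. Time passes only in rows, so rows that repeat a pose let the fingers close. It gives the time, the measured TCP pose, the force and the opening at its end, in the units of the state.
- get_obs(): the state, without advancing time (a new reading comes with each control period).
- optics.camera(name): name is "scene" or "top" or "wrist"; returns a dict with "image" (420x560x3 uint8, blue, green, red), "K" (3x3 intrinsics, pixels), "eye" and "attitude" of the camera in the world. Camera axes: x right, y down, z forward; pixel columns grow to the right and rows downward; lengths in m; the calibration is good to about 2 mm. A picture is of the moment at which its call begins. There is no depth.
- order.job_done(): hands the job in, once; it reports no verdict.
The state is a dict: "clock": time; "q": joint angles; "joint_velocities": joint speeds; "effort": joint torques, N m; "eef_pos": TCP position; "eef_rot": TCP orientation; "wrist_force": force on the tool from outside, world axes, zero at the start; "ft_torque": the same for the moment, N m; "finger_gap": finger opening in m.
Only numpy, scipy, OpenCV 4.12 (cv2) and the standard library are available. Lean on these libraries where they do the work, as an engineer would, in place of code of your own. Each camera call takes 0.05 s, during which the arm holds its last target.

### The job

Set the green specimen holder down in the round nest of the reading gauge and let go of it. Then squeeze in the red lock button on the arm's grip while the arm is still pushed back, keep it squeezed in fully and draw the arm out until its yellow pointer stands over the red marker on the scale, so that the reading head is above the holder. Finish like that, still squeezing the button and holding the arm at the mark; leave the blue holder, the brass weight, the mug, the jar and the screwdriver where they are.

Things in the scene. Friction and masses are not known exactly. Their poses are not given: they have to be found in the camera images.
- gauge: Reading gauge, fixed: blue base plate (x -70 to 105, y -280 to 310 mm, 10 mm thick), white scale with black ticks every 10 mm at x = 85, and on pillars a grey sleeve 44 mm square along y, from y = -270 to 0, its top 134 mm above the table. Origin on the table straight below the sleeve's mouth, z up, +y the way the arm slides out
- boom (a joint): How far the telescoping arm is drawn out of the sleeve along the gauge's +y, m: 0 fully in (the start), 0.24 the stop. A ratchet pawl locks it, with 3 mm of play, unless the button is squeezed fully in; then it slides easily against a return spring of 1 to 3 N. With the button let go it slips back to the next 12 mm notch and locks. The marker stands for 0.145 to 0.215
- button (a joint): Travel of the red lock button into the grip, m: 0 free, 0.006 fully in; it moves along the gauge's -x. Its spring takes about 4 N to start and 8 N fully in. The lock is free beyond 0.0035; squeezed fully in means beyond 0.004
- grip (a point): Centre of the arm's upright grip, 153 mm above the table: a grey fin (40 mm along y) with the red button plate (26 mm along y) on its +x side; it reaches 23 mm up and 16 mm down from here, where it stands on the black reading head (50 x 50 mm). Pinch it from above across x, 20 to 30 N, centred here: 35 mm wide free, 29 mm with the button in. Axes as the gauge; moves with the arm
- pointer (a point): Lower end of the yellow pointer that hangs from the arm over the scale: 85 mm to the gauge's +x of the grip, same y, 29 mm above the table; moves with the arm. The reading head's lens is 86 mm above the table. Axes as the gauge
- marker (a point): Top of the red marker (8 mm wide along the scale) that stands at the scale, fixed to the sample stage, 85 mm to the gauge's +x of the nest's centre, same y. Where it stands along the scale varies. Same axes as the gauge
- nest (a point): Centre of the nest's floor, 16 mm above the table: an aluminium cup of 90 mm inner and 102 mm outer diameter, rim 6 mm above its floor, on the plate in the arm's path. With the arm in, the reading head (up to 176 mm high) ends 120 mm or more from this centre, so lower a gripper with its narrow side along the gauge's y. Axes as the gauge
- green_stud (a point): Green specimen holder (loose, about 0.4 kg): a steel disc of 80 mm diameter, 14 mm thick, with an upright green round stud of 22 mm diameter, 46 mm high on its centre. This point is on the stud's axis, 38 mm above the disc's underside, a good height to grip; the top of the stud is 60 mm above the underside. It stands upright on the table
- blue_stud (a point): Blue specimen holder, the same shape and size in blue, not to be used; which of the two stands where varies. Point as for the green one
- weight: Brass knobbed weight, 44 mm diameter, 58 mm high, bystander; origin under its centre
- mug: White mug 80 mm diameter, 90 mm high, bystander; origin under its centre
- jar: Amber jar 60 mm diameter, 80 mm high, bystander; origin under its centre
- driver: Screwdriver lying on the table, bystander
Things that resemble listed ones, but are neither listed nor needed, are in the scene too. What is shaped like the part that bears green_stud but pink is not meant.

How it is judged (in metres and radians):
On the way, in this order (a step that is already met when the one before it is completed fails the run):
1. the green holder sits in the nest, let go, with the arm still pushed back (horizontal distance between green_stud and nest below 0.008 m and z of green_stud in the frame of nest between 0.035 and 0.0405 m and contact force between the fingers and green below 0.1 N and value of joint boom below 0.05 m), for 0.2 s.
2. the lock button is squeezed in while the arm is still pushed back (value of joint button above 0.004 m and contact force between the fingers and button above 2 N and value of joint boom below 0.05 m), for 0.1 s.
At the end, for the whole second after the job is handed in: The fingers still squeeze the lock button in (beyond 4 mm, more than 4 N), the arm stands still with its pointer within 6 mm of the red marker's middle along the scale, and the green holder sits flat and upright in the nest (within 8 mm of its centre, on its floor), not touched by the fingers (y of pointer in the frame of marker between -0.006 and 0.006 m and velocity of joint boom between -0.01 and 0.01 m/s and value of joint button above 0.004 m and contact force between the fingers and button above 4 N and horizontal distance between green_stud and nest below 0.008 m and z of green_stud in the frame of nest between 0.035 and 0.0405 m and angle between green_stud's own z axis and vertical below 0.05 rad and contact force between the fingers and green below 0.1 N); the arm keeps its last pose, push and grip.
It fails at once if the blue holder, the weight, the mug, the jar or the screwdriver is moved more than 30 mm (distance of any of blue_stud, weight, mug, jar, driver from where it was at the start of the episode above 0.03 m).
It also fails if it takes over 54 s, if anything falls off the work surface, if the arm or the gripper's body presses on something with over 40 N, if the wrist force passes 120 N, or if a joint passes its speed limit or range.

## Working session

There is one attempt and no reset: what is moved stays moved. The work goes in short steps, Python scripts to look and compute and a tool call to move; the robot and the scene stay as the last step left them, time stands still between calls to the robot, and variables do not carry over. Pictures are saved under pics/ and viewed, and the job is handed in when it is done.

Besides the shell and the picture viewer there is one more tool, called by a JSON object that holds its "api" and its "payload", one argument or row to a line. carry_out: Moves the arm, as the interface text tells. Its arguments: {"type":"object","properties":{"plan":{"type":"array"},"grip":{"type":"number"}},"required":["plan"]}

```bash
ls; mkdir -p pics
python3 - <<'E'
from station import get_obs, optics, order
import cv2
print(get_obs())
for n in ["scene","top","wrist"]:
    c=optics.camera(n); cv2.imwrite(f"pics/{n}0.png",c["image"]); print(n,c["K"],c["eye"],c["attitude"])
E
```

```text
pics
{'clock': 0.0, 'q': array([-5.73749391e+01,  2.20914311e+01,  3.79267554e-01, -2.98882774e-02,
       -6.84109723e+01, -1.48173636e+01]), 'joint_velocities': array([ 0.08958901,  0.0962909 ,  0.01541642, -0.03622504, -0.00327842,
       -0.048437  ]), 'effort': array([-7.32791377e-04, -3.90668321e+01,  1.87409377e+01,  4.21995968e+00,
        1.09868310e-02, -1.94239542e-04]), 'eef_pos': array([ 0.19099728, -0.59450625,  0.24044668]), 'eef_rot': array([ 1.79873855e+02, -4.64684848e-03, -1.62203325e+02]), 'wrist_force': array([-1.05505115,  0.67180231, -0.59716388]), 'ft_torque': array([0.04156645, 0.01069165, 0.03772769]), 'finger_gap': 0.08683663094525898}
scene [[429.60794226   0.         275.37967711]
 [  0.         429.60794226 208.86714167]
 [  0.           0.           1.        ]] [1.18229055 0.9119186  1.03473877] [-129.86730408    0.46981536  141.95633181]
top [[417.89993341   0.         276.10854042]
 [  0.         417.89993341 208.32732486]
 [  0.           0.           1.        ]] [0.43586121 0.00700534 1.34896082] [-176.02286509    0.18099261  -90.15285716]
wrist [[295.21989791   0.         282.68638683]
 [  0.         295.21989791 213.02874374]
 [  0.           0.           1.        ]] [ 0.11464162 -0.61926697  0.38390268] [163.04755327  -0.18921801 107.78951291]
```

View pics/scene0.png

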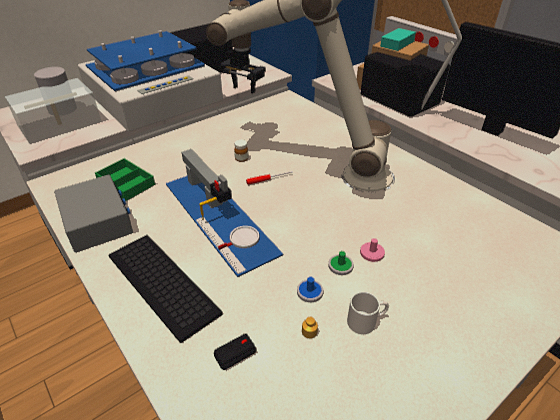

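View pics/top0.png

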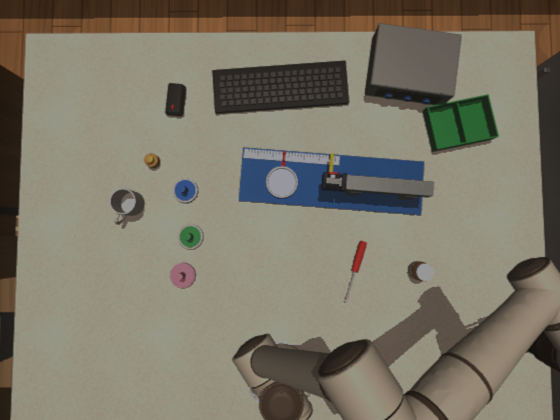

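View pics/wrist0.png

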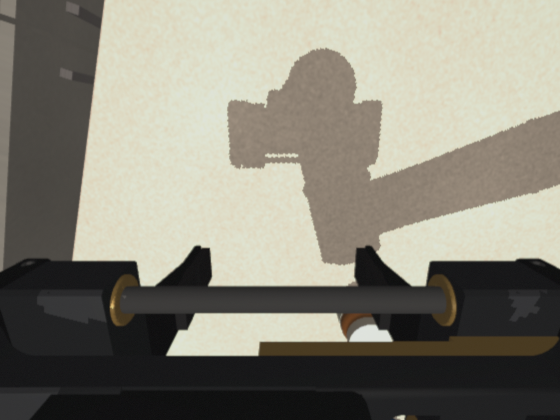

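The pictures show three candidates in the top view: green disc at (190,237), blue at (185,190), pink decoy at (182,275). I choose green. The nest is at (282,182), the red marker at (284,157), the yellow pointer at (332,160) and the grip at (333,181). The green tray at (460,122) is not a holder.

```bash
cat > h.py <<'E'
import numpy as np, cv2
from scipy.spatial.transform import Rotation as Ro
from station import get_obs, optics, order
def R(a): return Ro.from_euler('xyz',a,degrees=True).as_matrix()
def ray(c,u,v):
    return R(c["attitude"])@np.linalg.inv(c["K"])@np.array([u,v,1.])
def at(c,u,v,z):
    d=ray(c,u,v); e=np.array(c["eye"]); return e+d*(z-e[2])/d[2]
def proj(c,p):
    q=c["K"]@(R(c["attitude"]).T@(np.array(p)-c["eye"])); return q[:2]/q[2]
def crop(c,u,v,h,name,k=8):
    u,v=int(u),int(v); im=c["image"][max(0,v-h):v+h,max(0,u-h):u+h]
    cv2.imwrite(name,cv2.resize(im,None,fx=k,fy=k,interpolation=cv2.INTER_CUBIC))
def blobs(c,mask,box=None):
    m=mask.astype(np.uint8)
    if box:
        mm=np.zeros_like(m);x0,y0,x1,y1=box;mm[y0:y1,x0:x1]=m[y0:y1,x0:x1];m=mm
    n,l,s,ce=cv2.connectedComponentsWithStats(m)
    return [(tuple(ce[i].round(2)),s[i].tolist()) for i in range(1,n) if s[i,4]>8]
E
python3 - <<'E'
from h import *
c=optics.camera("top"); s=optics.camera("scene")
crop(c,190,237,35,"pics/g1.png"); crop(c,310,175,48,"pics/ga.png",7)
crop(s,225,215,48,"pics/sa.png",7); crop(s,341,260,30,"pics/sg.png")
for cc,n,boxes in ((c,'top',[(150,210,215,260),(230,140,360,215)]),(s,'scene',[(320,240,360,280),(190,170,290,280)])):
    h=cv2.cvtColor(cc["image"],cv2.COLOR_BGR2HSV); H,S,V=h[...,0].astype(int),h[...,1],h[...,2]
    print(n,'green',blobs(cc,(H>45)&(H<80)&(S>100),boxes[0]))
    print('red',blobs(cc,((H<8)|(H>172))&(S>130)&(V>60),boxes[1]))
    print('yel',blobs(cc,(H>18)&(H<35)&(S>130)&(V>80),boxes[1]))
    print('blue',blobs(cc,(H>95)&(H<125)&(S>120),(boxes[1][0]-40,boxes[1][1]-10,boxes[1][2]+80,boxes[1][3]+15)))
E
```

```text
top green [((np.float64(189.7), np.float64(236.1)), [180, 227, 20, 20, 287])]
red [((np.float64(283.23), np.float64(158.94)), [282, 151, 3, 15, 31]), ((np.float64(332.9), np.float64(172.7)), [328, 172, 10, 3, 20])]
yel [((np.float64(330.79), np.float64(162.26)), [329, 153, 5, 19, 57])]
blue [((np.float64(379.92), np.float64(167.38)), [334, 156, 89, 24, 1534]), ((np.float64(310.09), np.float64(189.16)), [239, 158, 182, 57, 3879]), ((np.float64(191.58), np.float64(189.73)), [190, 182, 5, 16, 60])]
scene green [((np.float64(340.71), np.float64(262.04)), [331, 251, 21, 20, 269])]
red [((np.float64(258.02), np.float64(178.96)), [246, 174, 25, 11, 133]), ((np.float64(216.41), np.float64(185.24)), [214, 180, 5, 12, 37]), ((np.float64(224.49), np.float64(244.7)), [218, 242, 14, 7, 37])]
yel [((np.float64(206.72), np.float64(202.75)), [200, 197, 17, 19, 68])]
blue [((np.float64(224.48), np.float64(223.49)), [166, 176, 117, 101, 3099]), ((np.float64(309.63), np.float64(287.31)), [299, 277, 22, 18, 282])]
```

View pics/g1.png

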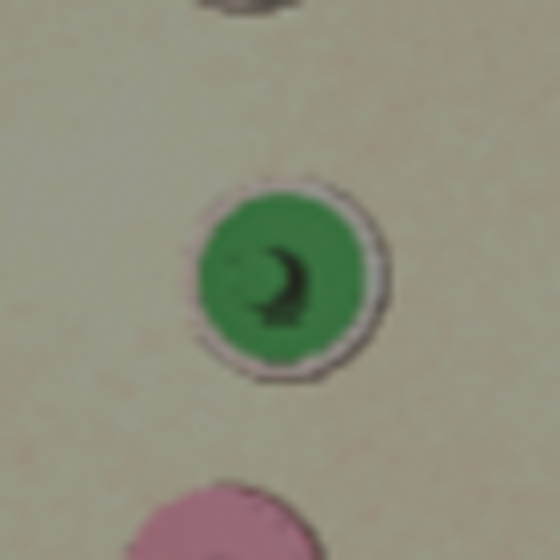

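View pics/ga.png

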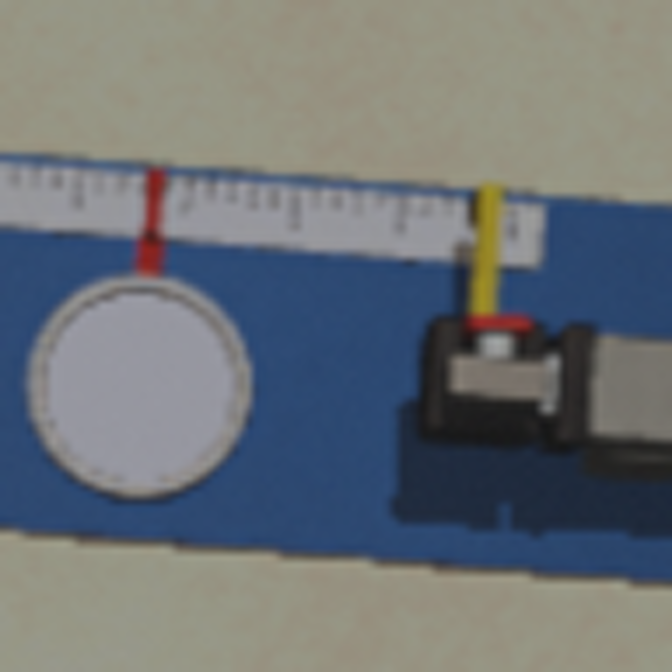

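View pics/sa.png

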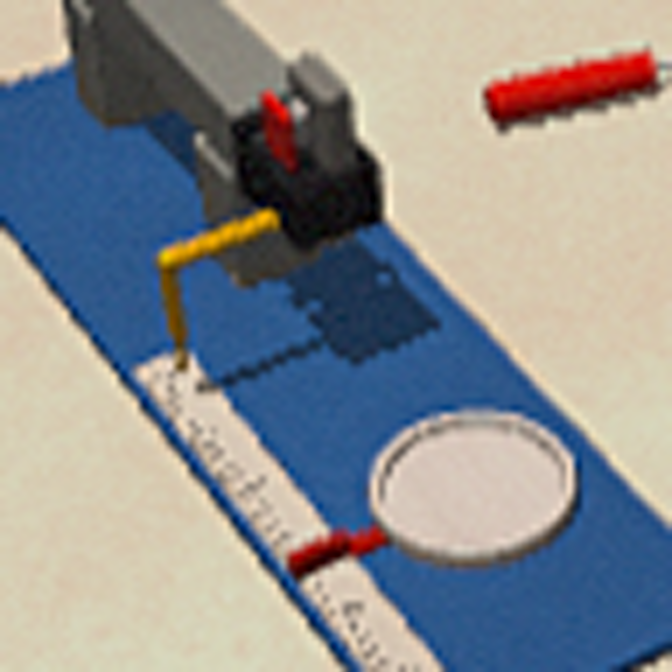

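View pics/sg.png

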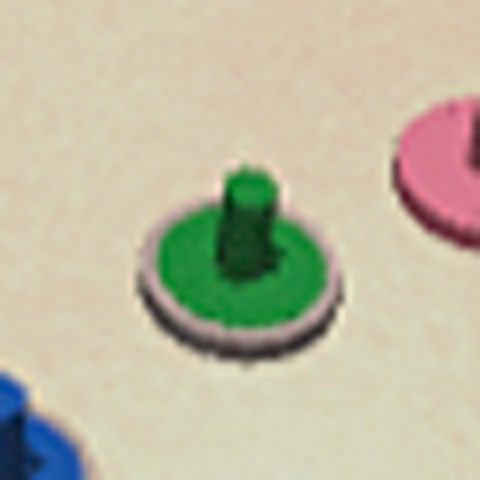

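The crops confirm the upright green stud on its steel disc (top about (190,236)). The nest cup is clear, with the red marker beside it and the grip's red button on the +x (image-up) side. Next I measure these.

Run:
```python
from h import *
c=optics.camera("top"); s=optics.camera("scene")
def T(x,y,u0,v0,k): return (x+.5)/k-.5+u0,(y+.5)/k-.5+v0
print("disc",at(c,189.75,236.2,.014))
# scene disc-centre/stud top
u,v=T(251,178,311,230,8);print("studtop scene",at(s,u,v,.060))
u,v=T(255,280,155,202,8);print("studtop top",at(c,u,v,.060))
N=at(c,*T(140,386,262,127,7),.022);print("nest top",N)
u,v=T(474,486,177,167,7);print("nest scene",at(s,u,v,.022))
# plate direction
h=cv2.cvtColor(c["image"],cv2.COLOR_BGR2HSV)
m=((h[...,0]>95)&(h[...,0]<125)&(h[...,1]>110)).astype(np.uint8);m[:,:232]=0;m[:140]=0;m[222:]=0;m[:,430:]=0
pts=cv2.findNonZero(m);hull=cv2.convexHull(pts)
r=cv2.minAreaRect(hull);b=cv2.boxPoints(r);P=[at(c,*p,.010) for p in b];print(b,P,[np.linalg.norm(P[i]-P[i-1]) for i in range(4)])
L=max(range(4),key=lambda i:np.linalg.norm(P[i]-P[i-1]))
d=P[L]-P[L-1]; d*=np.sign(d[1]);yd=d/np.linalg.norm(d);xd=np.array([yd[1],-yd[0],0]);print("yd",yd,"deg",np.degrees(np.arctan2(-yd[0],yd[1])))
C=sum(P)/4; O=C-xd*.0175-yd*.015; O[2]=0; print("origin",O)
loc=lambda p:((p-O)@xd*1000,(p-O)@yd*1000)
print("nest loc",loc(N))
print("marker base(z~.02?)",loc(at(c,*T(157,180,262,127,7),.02)))
print("pointer",loc(at(c,*T(490,200,262,127,7),.1)), loc(at(s,*T(181,366,177,167,7),.029)))
g=at(c,*T(501,377,262,127,7),.176);print("grip",g,loc(g))
for lab,z,xy in(("sleeve mouth",.134,(592,372)),):print(lab,loc(at(c,*T(*xy,262,127,7),z)))
np.save("g.npy",np.array([O,xd,yd]))
```

```text
disc [0.44036865 0.28665115 0.014     ]
studtop scene [0.43544786 0.28536985 0.06      ]
studtop top [0.43912678 0.28720952 0.06      ]
nest top [ 0.61336738 -0.0067415   0.022     ]
nest scene [ 6.13932358e-01 -5.49028678e-04  2.20000000e-02]
[[238.68578 199.9592 ]
 [242.86955 147.24362]
 [424.07733 161.62518]
 [419.89355 214.34076]] [array([0.55629912, 0.13130993, 0.01      ]), array([0.72800598, 0.11833613, 0.01      ]), array([ 0.67894811, -0.46784062,  0.01      ]), array([ 0.50831431, -0.44980391,  0.01      ])] [np.float64(0.5830916237943962), np.float64(0.1721962947012294), np.float64(0.5882260236751508), np.float64(0.1715844332002136)]
yd [ 0.08339969  0.99651618 -0.        ] deg -4.784007115895805
origin [ 0.59920185 -0.18048786  0.        ]
nest loc (np.float64(-0.3742111208280129), np.float64(174.3224598514857))
marker base(z~.02?) (np.float64(95.55727983196435), np.float64(174.14716255272947))
pointer (np.float64(81.86936784910137), np.float64(30.136900033006974)) (np.float64(82.6351682357565), np.float64(27.49191009117034))
grip [ 0.59597435 -0.15086729  0.176     ] (np.float64(-5.686604482178987), np.float64(29.24820903768478))
sleeve mouth (np.float64(5.652324526020282), np.float64(-13.664845735945928))
```

```bash
cat > mv.py <<'E'
from h import *
import json,sys,os
# cmd pose tracked: pos, yaw (tool down)
def load():
    return json.load(open("cmd.json")) if os.path.exists("cmd.json") else {"p":[.191,-.595,.242],"yaw":-162.2}
def RR(y): return Ro.from_euler('xyz',[180,0,y],degrees=True)
def want(p,yaw,c=None):
    c=c or load(); R0=RR(c["yaw"])
    return (R0.inv().apply(np.array(p)-c["p"])*1000).round(1).tolist(), (R0.inv()*RR(yaw)).as_rotvec().round(4).tolist()
def sent(slide,wz):
    c=load(); R0=RR(c["yaw"]); c["p"]=(np.array(c["p"])+R0.apply(np.array(slide)/1000)).tolist()
    c["yaw"]=float((R0*Ro.from_rotvec([0,0,wz])).as_euler('xyz',degrees=True)[2]); json.dump(c,open("cmd.json","w"))
    o=get_obs(); print("cmd",np.round(c["p"],4),round(c["yaw"],2),"meas",o["eef_pos"].round(4),o["eef_rot"].round(2),"F",o["wrist_force"].round(1),"gap",round(o["finger_gap"],4),"t",round(o["clock"],2))
E
python3 - <<'E'
from mv import *
print(want([.42,-.33,.26],-120)); print(want([.613,-.007,.26],-94.8))
E
```

```text
([-299.0, 182.3, -18.0], [0.0, 0.0, -0.7365])
([-581.5, 430.8, -18.0], [0.0, 0.0, -1.1764])
```

{"api": "carry_out", "payload": {
  "plan": [
    {"slide":[-299,182,-18],"rot":[0,0,-0.73]},
    {"slide":[-299,182,-18],"rot":[0,0,-0.73]},
    {"slide":[-299,182,-18],"rot":[0,0,-0.73]},
    {"slide":[-299,182,-18],"rot":[0,0,-0.73]},
    {"slide":[-299,182,-18],"rot":[0,0,-0.73]},
    {"slide":[-299,182,-18],"rot":[0,0,-0.73]},
    {"slide":[-299,182,-18],"rot":[0,0,-0.73]},
    {"slide":[-299,182,-18],"rot":[0,0,-0.73]}
  ]
}}

```text
clock: 1.02
eef_pos: [0.4099, -0.3415, 0.2591]
eef_rot: [-180.0, 0.0, -120.4]
wrist_force: [1.6, -0.6, -0.0]
finger_gap: 0.0867
```

```bash
python3 -c "
from mv import *
o=get_obs();print(o['q'].round(1),o['eef_pos'],o['eef_rot'])"
```

```text
[-22.4  12.4 -10.8   0.  -66.8  -8. ] [ 0.4098809  -0.34151163  0.25910476] [-1.79962750e+02  3.61129413e-03 -1.20354339e+02]
```

Run:
```python
from mv import *
f=333.6/np.linalg.norm([299,182,18]); sent([-299*f,182*f,-18*f],-0.73)
print(want([.613,-.007,.26],-94.8))
```

```text
cmd [ 0.409  -0.3431  0.2591] -120.37 meas [ 0.4099 -0.3415  0.2591] [-179.96    0.   -120.35] F [ 1.6 -0.6 -0. ] gap 0.0867 t 1.02
([-393.1, -6.1, -0.9], [0.0, 0.0, -0.4464])
```

{"api": "carry_out", "payload": {
  "plan": [
    {"slide":[-240,-3,-1],"rot":[0,0,-0.446]},
    {"slide":[-240,-3,-1],"rot":[0,0,-0.446]},
    {"slide":[-240,-3,-1],"rot":[0,0,-0.446]},
    {"slide":[-240,-3,-1],"rot":[0,0,-0.446]},
    {"slide":[-240,-3,-1],"rot":[0,0,-0.446]},
    {"slide":[-240,-3,-1],"rot":[0,0,-0.446]},
    {"slide":[-240,-3,-1],"rot":[0,0,-0.446]}
  ]
}}

```text
clock: 1.6
eef_pos: [0.5356, -0.1335, 0.2595]
eef_rot: [-179.9, 0.0, -94.5]
wrist_force: [0.3, -0.4, -0.3]
finger_gap: 0.0868
```

Run:
```python
from mv import *
sent([-240,-3,-1],-.446)
print(want([.613,-.007,.26],-94.8))
```

```text
cmd [ 0.5329 -0.1375  0.2601] -94.82 meas [ 0.5356 -0.1335  0.2595] [-1.7992e+02  3.0000e-02 -9.4480e+01] F [ 0.3 -0.4 -0.3] gap 0.0868 t 1.6
([-136.8, -68.8, 0.1], [0.0, 0.0, -0.0004])
```

{"api": "carry_out", "payload": {
  "plan": [
    {"slide":[-137,-69,0],"rot":[0,0,0]},
    {"slide":[-137,-69,0],"rot":[0,0,0]},
    {"slide":[-137,-69,0],"rot":[0,0,0]},
    {"slide":[-137,-69,0],"rot":[0,0,0]},
    {"slide":[-137,-69,0],"rot":[0,0,0]},
    {"slide":[-137,-69,0],"rot":[0,0,0]},
    {"slide":[-137,-69,0],"rot":[0,0,0]}
  ]
}}

```text
clock: 2.18
eef_pos: [0.6126, -0.0075, 0.2594]
eef_rot: [179.9, -0.0, -94.8]
wrist_force: [-0.1, -0.0, 0.2]
finger_gap: 0.0865
```

Run:
```python
from mv import *
sent([-137,-69,0],0)
c=optics.camera("wrist"); cv2.imwrite("pics/w1.png",c["image"]);o=get_obs();print(c["eye"],c["attitude"],o["eef_pos"],o["eef_rot"])
O,xd,yd=np.load("g.npy")
print(proj(c,[.6134,-.0067,.022]))
```

```text
cmd [ 0.6132 -0.0068  0.2601] -94.82 meas [ 0.6126 -0.0075  0.2594] [ 1.7995e+02 -2.0000e-02 -9.4820e+01] F [-0.1 -0.   0.2] gap 0.0865 t 2.18
[ 0.60609992 -0.08748298  0.40277917] [ 1.62981001e+02 -9.80785261e-02  1.75165338e+02] [ 0.61248725 -0.00799388  0.25969145] [ 1.79971542e+02 -1.16499896e-02 -9.48703916e+01]
[281.83577907 187.23175042]
```

View pics/w1.png

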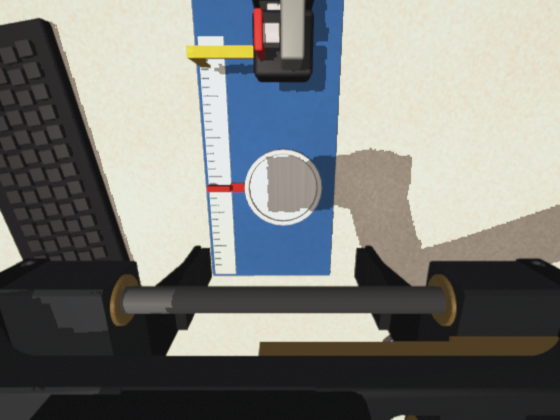

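The wrist view shows the nest centred near (283,187), the marker at (225,187), and the pointer at about (218,52) with the grip at (290,25). It agrees with the top camera to about 1 px.

Run:
```python
from h import *
c=optics.camera("wrist"); im=c["image"]
# outer rim: not-blue inside window
h=cv2.cvtColor(im,cv2.COLOR_BGR2HSV)
m=((h[...,1]<70)).astype(np.uint8); w=np.zeros_like(m); w[140:235,236:330]=m[140:235,236:330]
w[:, 236:240]=0
cnt=max(cv2.findContours(w,cv2.RETR_EXTERNAL,cv2.CHAIN_APPROX_NONE)[0],key=cv2.contourArea)
e=cv2.fitEllipse(cnt);print(e, at(c,*e[0],.022), 'r',[np.linalg.norm(at(c,e[0][0]+e[1][0]/2*a,e[0][1],.022)-at(c,*e[0],.022)) for a in (1,-1)])
H,S,V=h[...,0].astype(int),h[...,1],h[...,2]
print('red',blobs(c,((H<8)|(H>172))&(S>130)&(V>60),(190,0,330,230)))
print('yel',blobs(c,(H>18)&(H<35)&(S>130)&(V>80),(170,30,260,80)))
for n,(x0,y0,x1,y1) in {"a":(180,140,260,230),"b":(180,0,330,90)}.items():
    cv2.imwrite(f"pics/w1{n}.png",cv2.resize(im[y0:y1,x0:x1],None,fx=5,fy=5,interpolation=cv2.INTER_CUBIC))
```

```text
((282.8610534667969, 187.0598907470703), (75.68490600585938, 76.55996704101562), 84.02558135986328) [ 0.61202437 -0.00720109  0.022     ] r [np.float64(0.04975026078928934), np.float64(0.049733662580779305)]
red [((np.float64(258.12), np.float64(33.48)), [253, 8, 12, 52, 469]), ((np.float64(226.4), np.float64(188.02)), [207, 183, 37, 9, 249])]
yel [((np.float64(219.21), np.float64(52.94)), [187, 46, 67, 21, 888])]
```

View pics/w1b.png

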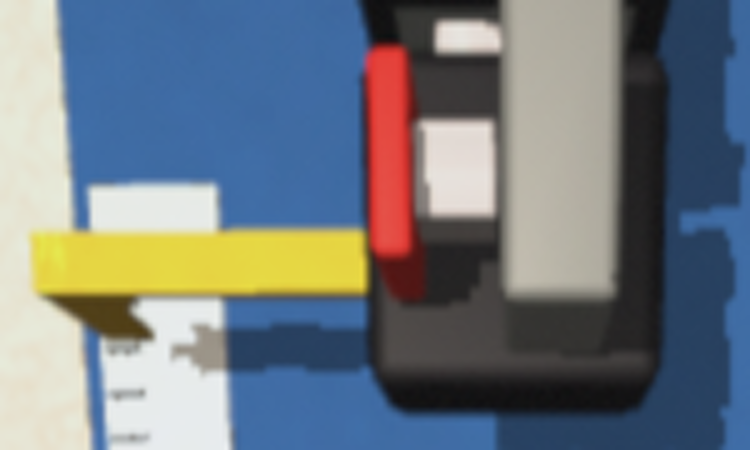

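View pics/w1a.png

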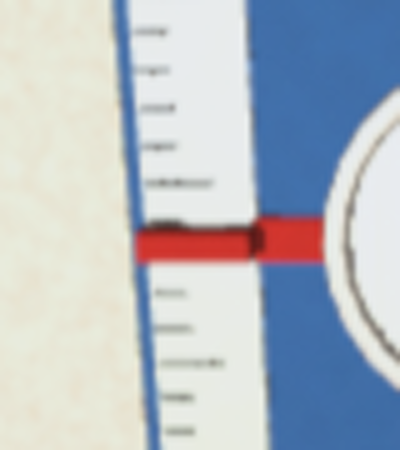

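Run:
```python
from mv import *
print(want([.44,.287,.2],-140))
```

```text
([-278.2, 197.3, 60.1], [0.0, -0.0, 0.7885])
```

{"api": "carry_out", "payload": {
  "plan": [
    {"slide":[-278,197,60],"rot":[0,0,0.79]},
    {"slide":[-278,197,60],"rot":[0,0,0.79]},
    {"slide":[-278,197,60],"rot":[0,0,0.79]},
    {"slide":[-278,197,60],"rot":[0,0,0.79]},
    {"slide":[-278,197,60],"rot":[0,0,0.79]},
    {"slide":[-278,197,60],"rot":[0,0,0.79]},
    {"slide":[-278,197,60],"rot":[0,0,0.79]},
    {"slide":[-278,197,60],"rot":[0,0,0.79]}
  ]
}}

```text
clock: 2.95
eef_pos: [0.456, 0.2583, 0.2059]
eef_rot: [180.0, 0.1, -140.4]
wrist_force: [0.5, -0.0, -0.2]
finger_gap: 0.0871
```

{"api": "carry_out", "payload": {
  "plan": [
    {"slide":[0,0,0],"rot":[0,0,0]},
    {"slide":[0,0,0],"rot":[0,0,0]}
  ]
}}

```text
clock: 3.12
eef_pos: [0.456, 0.2588, 0.2057]
eef_rot: [-180.0, -0.0, -139.9]
wrist_force: [0.3, -0.2, -0.6]
finger_gap: 0.0871
```

Run:
```python
from mv import *
d=np.array([-278,197,60.]); f=min(1,8*41.7/np.linalg.norm(d)); sent(d*f,.79)
c=optics.camera("wrist"); cv2.imwrite("pics/w2.png",c["image"]);print(proj(c,[.44,.287,.014]))
```

```text
cmd [0.4465 0.2763 0.2023] -140.08 meas [0.456  0.2588 0.2057] [-179.99   -0.   -139.92] F [ 0.3 -0.2 -0.6] gap 0.0871 t 3.12
[309.49438315 199.83022093]
```

View pics/w2.png

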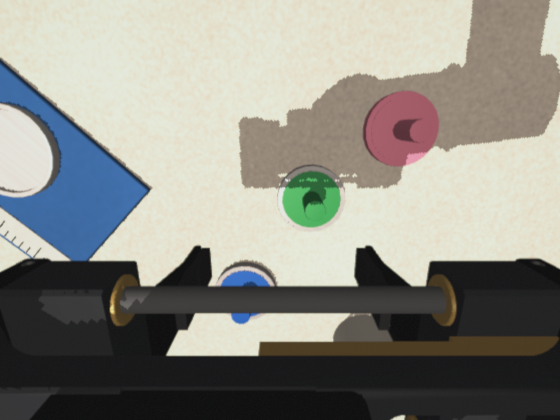

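The green holder is centred at about (311,198) in the wrist view, with pink at (402,128) and blue at (246,285). The match to the prediction (309,200) is good. I will refine it.

Run:
```python
from mv import *
json.dump({"p":[.456,.2588,.2063],"yaw":-140.08},open("cmd.json","w"))
c=optics.camera("wrist"); im=c["image"]
h=cv2.cvtColor(im,cv2.COLOR_BGR2HSV);H,S,V=h[...,0].astype(int),h[...,1],h[...,2]
m=((H>45)&(H<80)&(S>90)).astype(np.uint8); m[:,:270]=0;m[:,352:]=0;m[240:]=0;m[:155]=0
cnt=cv2.convexHull(cv2.findNonZero(m)); e=cv2.fitEllipse(cnt);print(e,at(c,*e[0],.014),cv2.minEnclosingCircle(cnt))
p=at(c,*e[0],.014)
print(want([p[0],p[1],.1],-140.08),want([p[0],p[1],.038],-140.08))
crop(c,311,198,45,"pics/w2g.png",7)
```

```text
((312.04388427734375, 198.5500946044922), (54.545692443847656, 56.96485137939453), 73.21540832519531) [0.43788694 0.28756539 0.014     ] ((312.0, 198.5), 28.535165786743164)
([-4.6, 33.7, 106.3], [0.0, 0.0, 0.0]) ([-4.6, 33.7, 168.3], [0.0, 0.0, 0.0])
```

View pics/w2g.png

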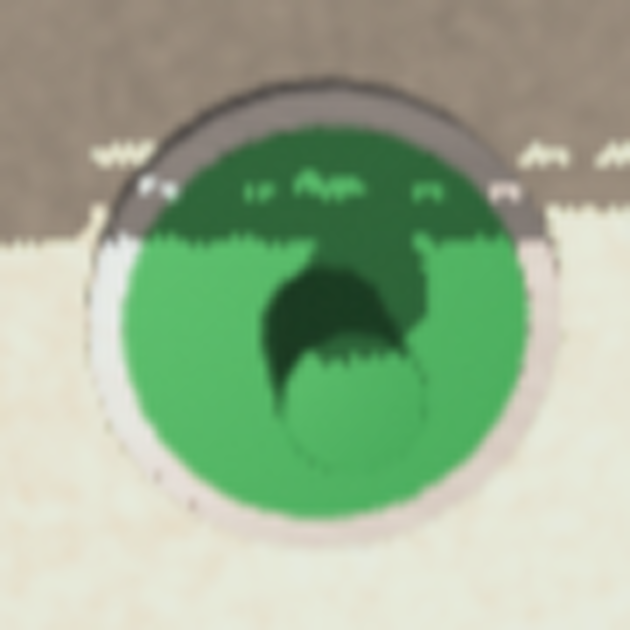

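{"api": "carry_out", "payload": {
  "plan": [
    {"slide":[-4.5,33.5,40],"rot":[0,0,0]},
    {"slide":[-4.5,33.5,40],"rot":[0,0,0]},
    {"slide":[-4.5,33.5,100],"rot":[0,0,0]},
    {"slide":[-4.5,33.5,100],"rot":[0,0,0]},
    {"slide":[-4.5,33.5,140],"rot":[0,0,0]},
    {"slide":[-4.5,33.5,160],"rot":[0,0,0]},
    {"slide":[-4.5,33.5,167],"rot":[0,0,0]},
    {"slide":[-4.5,33.5,167],"rot":[0,0,0]}
  ]
}}

```text
clock: 3.88
eef_pos: [0.439, 0.2851, 0.037]
eef_rot: [-179.9, -0.2, -140.2]
wrist_force: [-0.2, -0.6, 0.3]
finger_gap: 0.0868
```

Run:
```python
from mv import *
sent([-4.5,33.5,167],0)
s=optics.camera("scene"); crop(s,341,260,45,"pics/s3.png",8)
```

```text
cmd [0.438  0.2874 0.0393] -140.08 meas [0.439  0.2851 0.037 ] [-179.95   -0.23 -140.18] F [-0.2 -0.6  0.3] gap 0.0868 t 3.88
```

View pics/s3.png

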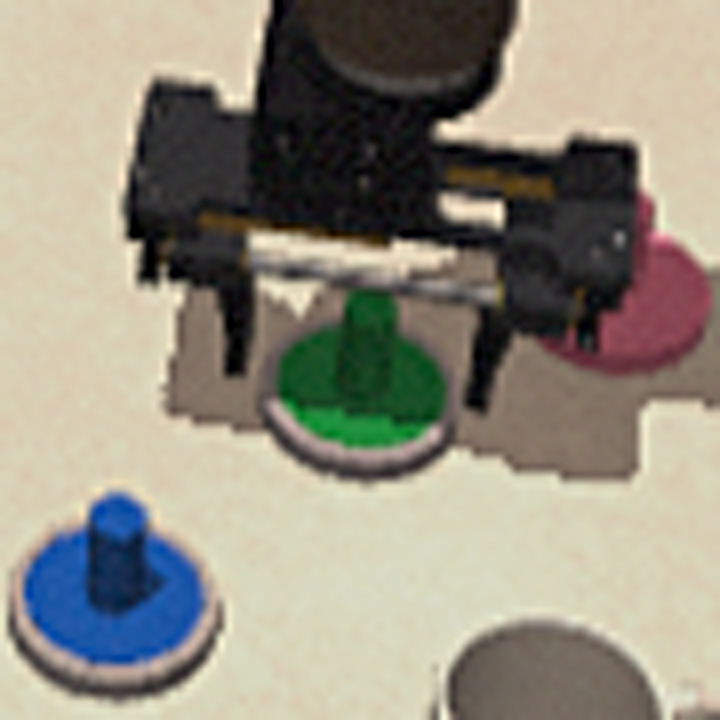

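The fingers straddle the green stud. Blue is clear of them, and pink is well below the gripper body. Closing now.

{"api": "carry_out", "payload": {
  "plan": [
    {"slide":[0,0,0],"rot":[0,0,0]},
    {"slide":[0,0,0],"rot":[0,0,0]},
    {"slide":[0,0,0],"rot":[0,0,0]},
    {"slide":[0,0,0],"rot":[0,0,0]},
    {"slide":[0,0,0],"rot":[0,0,0]},
    {"slide":[0,0,0],"rot":[0,0,0]},
    {"slide":[0,0,0],"rot":[0,0,0]},
    {"slide":[0,0,0],"rot":[0,0,0]}
  ],
  "grip": 1
}}

```text
clock: 4.6
eef_pos: [0.4388, 0.287, 0.0385]
eef_rot: [180.0, 0.0, -140.1]
wrist_force: [-0.2, -0.3, 0.3]
finger_gap: 0.0414
```

Run:
```python
from mv import *
sent([0,0,0],0)
print(want([.438,.2874,.15],-140.08))
```

```text
cmd [0.438  0.2874 0.0393] -140.08 meas [0.4388 0.287  0.0385] [ 1.8000e+02  1.0000e-02 -1.4007e+02] F [-0.2 -0.3  0.3] gap 0.0414 t 4.6
([-0.0, -0.0, -110.7], [-0.0, -0.0, 0.0])
```

Still closing (about 68 mm/s).

{"api": "carry_out", "payload": {
  "plan": [
    {"slide":[0,0,0],"rot":[0,0,0]},
    {"slide":[0,0,0],"rot":[0,0,0]},
    {"slide":[0,0,0],"rot":[0,0,0]},
    {"slide":[0,0,0],"rot":[0,0,0]},
    {"slide":[0,0,0],"rot":[0,0,0]},
    {"slide":[0,0,0],"rot":[0,0,0]},
    {"slide":[0,0,0],"rot":[0,0,0]}
  ]
}}

```text
clock: 5.18
eef_pos: [0.4388, 0.287, 0.0384]
eef_rot: [180.0, -0.0, -140.1]
wrist_force: [-0.6, -0.4, -0.3]
finger_gap: 0.0214
```

{"api": "carry_out", "payload": {
  "plan": [
    {"slide":[0,0,-12],"rot":[0,0,0]},
    {"slide":[0,0,-30],"rot":[0,0,0]},
    {"slide":[0,0,-60],"rot":[0,0,0]},
    {"slide":[0,0,-85],"rot":[0,0,0]},
    {"slide":[0,0,-100],"rot":[0,0,0]},
    {"slide":[0,0,-100],"rot":[0,0,0]},
    {"slide":[0,0,-100],"rot":[0,0,0]}
  ]
}}

```text
clock: 5.77
eef_pos: [0.4383, 0.2866, 0.138]
eef_rot: [180.0, -0.0, -140.1]
wrist_force: [-0.3, 0.2, -5.5]
finger_gap: 0.0212
```

Run:
```python
from mv import *
sent([0,0,-100],0)
print(want([.612,-.007,.14],-94.8))
```

```text
cmd [0.438  0.2874 0.1393] -140.08 meas [0.4383 0.2866 0.138 ] [ 1.7996e+02 -3.0000e-02 -1.4012e+02] F [-0.3  0.2 -5.5] gap 0.0212 t 5.77
([55.4, -337.5, -0.7], [-0.0, 0.0, -0.7903])
```

{"api": "carry_out", "payload": {
  "plan": [
    {"slide":[5,-30,0],"rot":[0,0,-0.08]},
    {"slide":[11,-65,0],"rot":[0,0,-0.16]},
    {"slide":[17,-100,0],"rot":[0,0,-0.25]},
    {"slide":[22,-135,0],"rot":[0,0,-0.34]},
    {"slide":[28,-168,0],"rot":[0,0,-0.42]},
    {"slide":[33,-200,0],"rot":[0,0,-0.51]},
    {"slide":[36,-220,0],"rot":[0,0,-0.6]},
    {"slide":[36,-220,0],"rot":[0,0,-0.6]}
  ]
}}

```text
clock: 6.43
eef_pos: [0.5525, 0.0914, 0.1353]
eef_rot: [179.8, -0.2, -105.8]
wrist_force: [0.8, -0.1, -4.3]
finger_gap: 0.0213
```

Run:
```python
from mv import *
sent([36,-220,0],-.6)
print(want([.612,-.007,.14],-94.8))
```

```text
cmd [0.5515 0.0956 0.1393] -105.7 meas [0.5525 0.0914 0.1353] [ 179.77   -0.21 -105.83] F [ 0.8 -0.1 -4.3] gap 0.0213 t 6.43
([82.4, -86.0, -0.7], [0.0, 0.0, -0.1903])
```

{"api": "carry_out", "payload": {
  "plan": [
    {"slide":[23,-24,5],"rot":[0,0,-0.06]},
    {"slide":[46,-48,15],"rot":[0,0,-0.13]},
    {"slide":[70,-73,25],"rot":[0,0,-0.19]},
    {"slide":[82,-86,35],"rot":[0,0,-0.19]},
    {"slide":[82,-86,40],"rot":[0,0,-0.19]},
    {"slide":[82,-86,40],"rot":[0,0,-0.19]},
    {"slide":[82,-86,40],"rot":[0,0,-0.19]},
    {"slide":[82,-86,40],"rot":[0,0,-0.19]}
  ]
}}

```text
clock: 7.1
eef_pos: [0.6124, -0.0061, 0.098]
eef_rot: [179.9, -0.0, -94.8]
wrist_force: [0.0, 0.2, -4.6]
finger_gap: 0.0211
```

Run:
```python
from mv import *
sent([82,-86,40],-.19)
c=optics.camera("wrist"); cv2.imwrite("pics/w4.png",c["image"])
s=optics.camera("scene"); crop(s,240,220,45,"pics/s4.png",8);t=optics.camera("top"); crop(t,300,175,40,"pics/t4.png",8)
```

```text
cmd [ 0.6121 -0.0067  0.0993] -94.82 meas [ 0.6124 -0.0061  0.098 ] [ 1.7993e+02 -1.0000e-02 -9.4750e+01] F [ 0.   0.2 -4.6] gap 0.0211 t 7.1
```

View pics/w4.png

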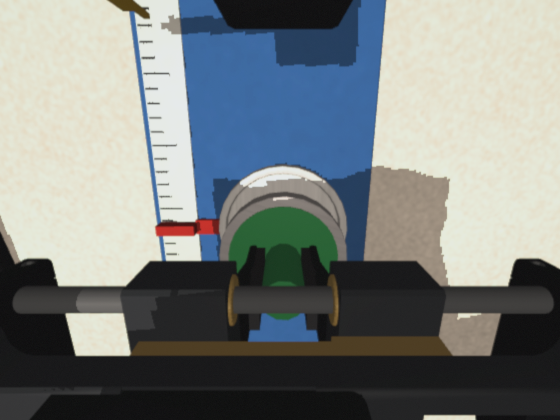

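View pics/s4.png

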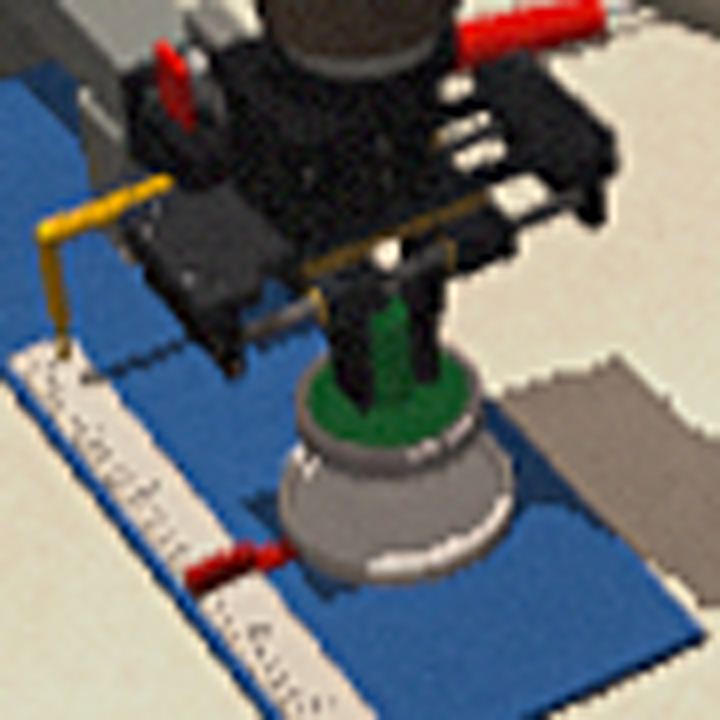

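Run:
```python
from mv import *
c=optics.camera("wrist"); im=c["image"].copy(); o=get_obs()
im=cv2.resize(im,None,fx=4,fy=4,interpolation=cv2.INTER_CUBIC)
def circ(p,r,col):
    q=[proj(c,np.array(p)+[r*np.cos(a),r*np.sin(a),0]) for a in np.linspace(0,6.28,120)]
    cv2.polylines(im,[(((np.array(q)+.5)*4-.5)*8).round().astype(np.int32)],True,col,1,cv2.LINE_AA,3)
x,y,z=o["eef_pos"]
circ([.612,-.007,.022],.051,(0,0,255)); circ([.612,-.007,.022],.045,(255,0,255)); circ([x,y,z-.0245],.040,(0,255,255))
cv2.imwrite("pics/w5.png",im[620:1080,820:1460])
```

```text
(no output)
```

View pics/w5.png

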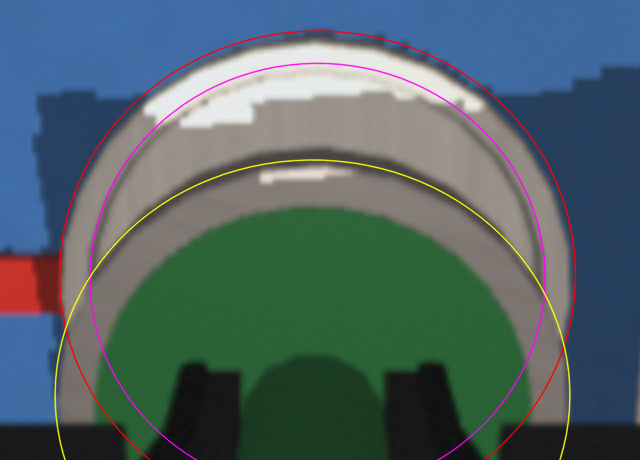

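The nest rim is about 2 mm further along +y and about 1 mm along +x than the held disc's alignment. I'll correct and lower.

{"api": "carry_out", "payload": {
  "plan": [
    {"slide":[-1.5,-0.8,10],"rot":[0,0,0]},
    {"slide":[-1.5,-0.8,20],"rot":[0,0,0]},
    {"slide":[-1.5,-0.8,28],"rot":[0,0,0]},
    {"slide":[-1.5,-0.8,34],"rot":[0,0,0]},
    {"slide":[-1.5,-0.8,38],"rot":[0,0,0]},
    {"slide":[-1.5,-0.8,42],"rot":[0,0,0]},
    {"slide":[-1.5,-0.8,43.5],"rot":[0,0,0]},
    {"slide":[-1.5,-0.8,43.5],"rot":[0,0,0]}
  ]
}}

```text
clock: 7.97
eef_pos: [0.614, -0.0057, 0.0548]
eef_rot: [180.0, -0.0, -94.8]
wrist_force: [0.7, 1.0, -3.6]
finger_gap: 0.0212
```

Run:
```python
from mv import *
sent([-1.5,-.8,43.5],0)
c=optics.camera("wrist"); crop(c,283,240,60,"pics/w6.png",6)
s=optics.camera("scene"); crop(s,240,225,35,"pics/s6.png",8)
```

```text
cmd [ 0.613  -0.0052  0.0558] -94.82 meas [ 0.614  -0.0057  0.0548] [ 1.7999e+02 -1.0000e-02 -9.4810e+01] F [ 0.7  1.  -3.6] gap 0.0212 t 7.97
```

View pics/w6.png

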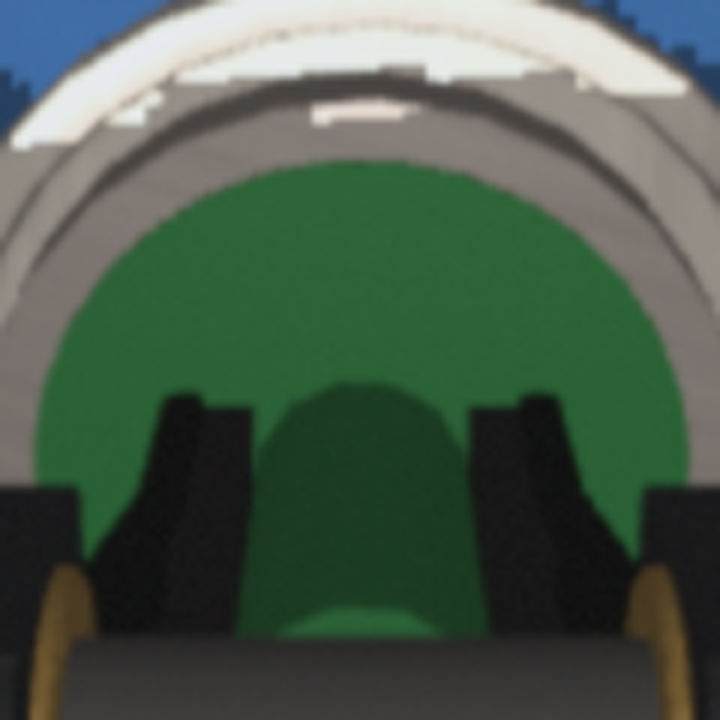

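View pics/s6.png

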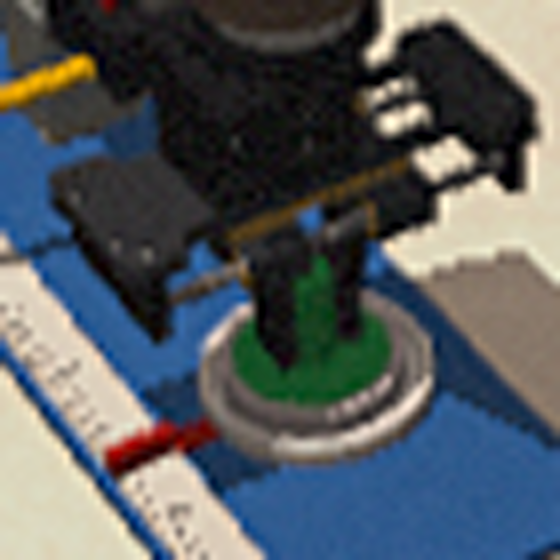

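{"api": "carry_out", "payload": {
  "plan": [
    {"slide":[0,0,0.8],"rot":[0,0,0]},
    {"slide":[0,0,0.8],"rot":[0,0,0]},
    {"slide":[0,0,0.8],"rot":[0,0,0]}
  ]
}}

```text
clock: 8.32
eef_pos: [0.6143, -0.0057, 0.0545]
eef_rot: [-179.9, 0.0, -94.8]
wrist_force: [0.6, -0.5, -2.2]
finger_gap: 0.0213
```

{"api": "carry_out", "payload": {
  "plan": [
    {"slide":[0,0,0],"rot":[0,0,0]},
    {"slide":[0,0,0],"rot":[0,0,0]},
    {"slide":[0,0,0],"rot":[0,0,0]},
    {"slide":[0,0,0],"rot":[0,0,0]},
    {"slide":[0,0,0],"rot":[0,0,0]},
    {"slide":[0,0,0],"rot":[0,0,0]},
    {"slide":[0,0,0],"rot":[0,0,0]},
    {"slide":[0,0,0],"rot":[0,0,0]}
  ],
  "grip": 0.3
}}

```text
clock: 8.98
eef_pos: [0.614, -0.0057, 0.0542]
eef_rot: [-180.0, -0.0, -94.8]
wrist_force: [-0.0, 0.5, -0.0]
finger_gap: 0.0593
```

{"api": "carry_out", "payload": {
  "plan": [
    {"slide":[0,0,-20],"rot":[0,0,0]},
    {"slide":[0,0,-50],"rot":[0,0,0]},
    {"slide":[0,0,-90],"rot":[0,0,0]},
    {"slide":[0,0,-130],"rot":[0,0,0]},
    {"slide":[0,0,-170],"rot":[0,0,0]},
    {"slide":[0,0,-190],"rot":[0,0,0]},
    {"slide":[0,0,-190],"rot":[0,0,0]},
    {"slide":[0,0,-190],"rot":[0,0,0]}
  ]
}}

```text
clock: 9.65
eef_pos: [0.6143, -0.0054, 0.2457]
eef_rot: [-179.8, 0.1, -94.8]
wrist_force: [-0.6, -0.1, -0.4]
finger_gap: 0.0612
```

Run:
```python
from mv import *
sent([0,0,.8-190],0)
c=optics.camera("wrist"); cv2.imwrite("pics/w7.png",c["image"])
crop(c,283,187,50,"pics/w7c.png",8)
```

```text
cmd [ 0.613  -0.0052  0.245 ] -94.82 meas [ 0.6143 -0.0054  0.2457] [-1.7982e+02  9.0000e-02 -9.4820e+01] F [-0.6 -0.1 -0.4] gap 0.0612 t 9.65
```

View pics/w7.png

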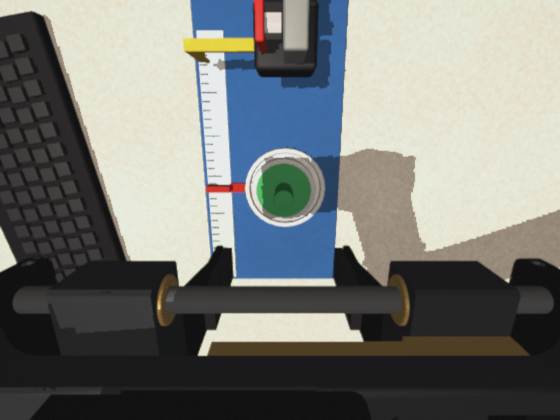

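View pics/w7c.png

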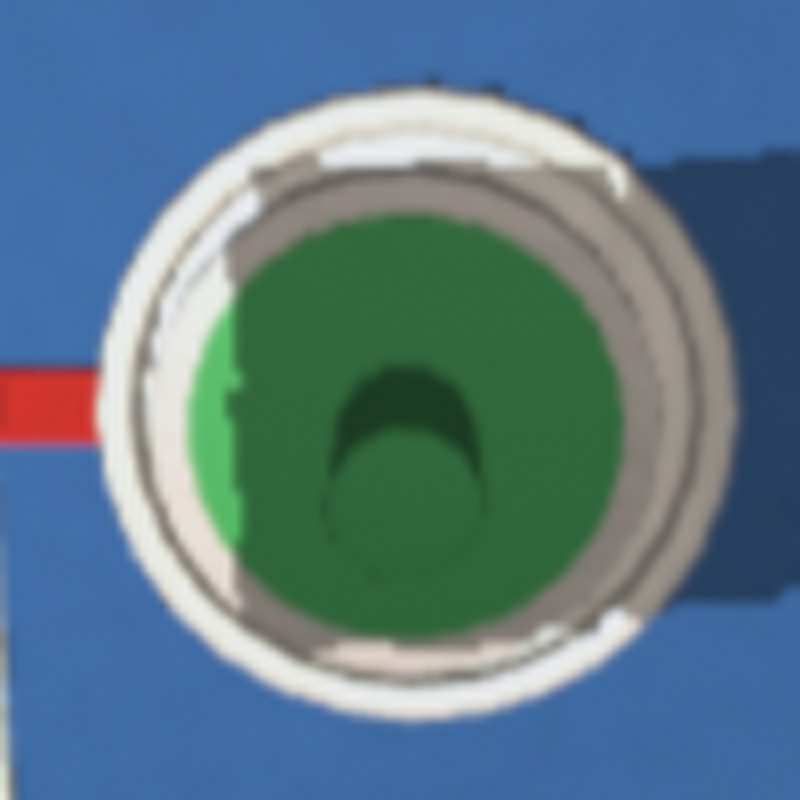

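The green holder sits flat inside the cup, about 1 mm off centre, in a concentric ring view with the stud upright. Now the grip.

Run:
```python
from mv import *
c=optics.camera("wrist"); im=c["image"]
cv2.imwrite("pics/w8.png",cv2.resize(im[0:85,180:330],None,fx=5,fy=5,interpolation=cv2.INTER_CUBIC))
t=optics.camera("top"); crop(t,335,178,25,"pics/t8.png",12)
```

```text
(no output)
```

View pics/w8.png

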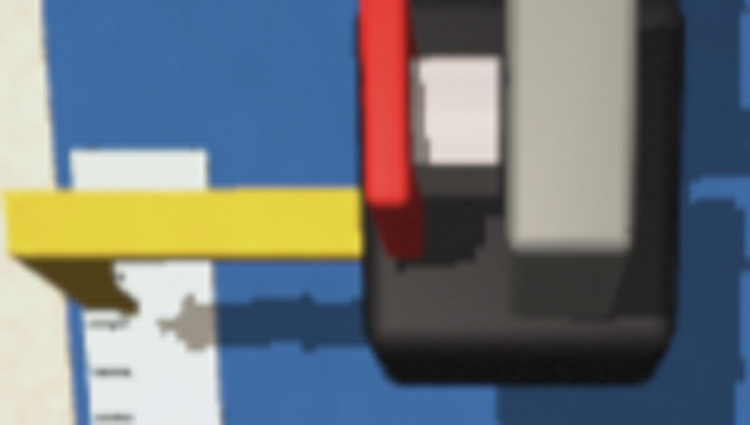

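View pics/t8.png

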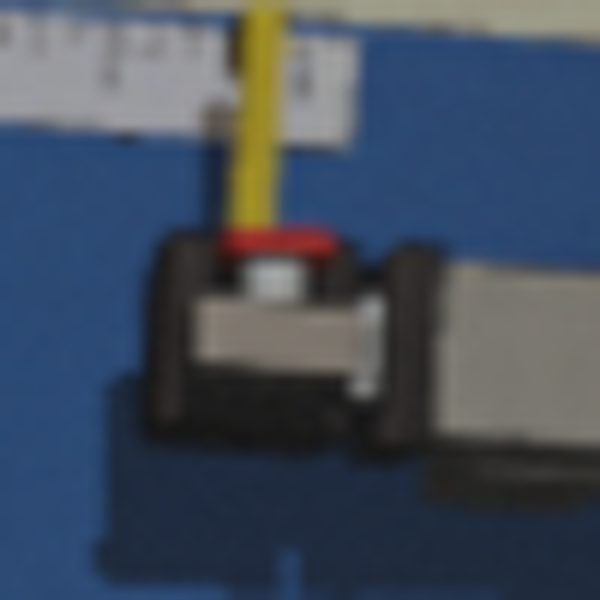

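Run:
```python
from mv import *
O,xd,yd=np.load("g.npy"); loc=lambda p:np.round([(p-O)@xd*1000,(p-O)@yd*1000],1)
c=optics.camera("wrist"); T=lambda x,y:((x+.5)/5-.5+180,(y+.5)/5-.5)
for n,xy,z in (("finL",(509,245),.176),("finR",(632,245),.176),("butR outer",(365,203),.172),("pointer tip",(128,306),.029),):
    p=at(c,*T(*xy),z);print(n,p.round(4),loc(p))
t=optics.camera("top");T=lambda x,y:((x+.5)/12-.5+310,(y+.5)/12-.5+153)
for n,xy,z in (("fin front +x",(195,300),.176),("fin front -x",(195,358),.176),("fin back",(362,340),.176),("but front",(225,235),.172),("but back",(335,235),.172)):
    p=at(t,*T(*xy),z);print("top",n,p.round(4),loc(p))
# marker
h=cv2.cvtColor(c["image"],cv2.COLOR_BGR2HSV);H,S,V=h[...,0].astype(int),h[...,1],h[...,2]
for b in blobs(c,((H<8)|(H>172))&(S>130)&(V>60),(190,150,330,230)): print(b,loc(at(c,*b[0],.02)))
print("nest",loc(at(c,*(np.array((419,403))/8+(233,137)),.022)))
```

```text
finL [ 0.603  -0.1305  0.176 ] [-0.4 50.1]
finR [ 0.5874 -0.1292  0.176 ] [-16.   50.1]
butR outer [ 0.6209 -0.1377  0.172 ] [18.1 44.5]
pointer tip [ 0.684 -0.157  0.029] [82.6 30.5]
top fin front +x [ 0.6043 -0.1302  0.176 ] [ 0.8 50.5]
top fin front -x [ 0.5905 -0.13    0.176 ] [-12.9  49.5]
top fin back [ 0.5946 -0.1694  0.176 ] [-5.5 10.7]
top but front [ 0.6203 -0.1379  0.172 ] [17.5 44.2]
top but back [ 0.6202 -0.1639  0.172 ] [19.6 18.2]
((np.float64(223.61), np.float64(189.34)), [203, 184, 39, 10, 286]) [ 72.8 175.5]
nest [ -5.2 172.7]
```

Run:
```python
from mv import *
print(want([.602,-.150,.22],-94.8))
```

```text
([145.2, -1.2, 25.0], [0.0, 0.0, -0.0003])
```

{"api": "carry_out", "payload": {
  "plan": [
    {"slide":[36,-1,0],"rot":[0,0,0]},
    {"slide":[72,-1,5],"rot":[0,0,0]},
    {"slide":[108,-1,12],"rot":[0,0,0]},
    {"slide":[138,-1,20],"rot":[0,0,0]},
    {"slide":[145,-1,25],"rot":[0,0,0]},
    {"slide":[145,-1,25],"rot":[0,0,0]},
    {"slide":[145,-1,25],"rot":[0,0,0]},
    {"slide":[145,-1,25],"rot":[0,0,0]}
  ]
}}

```text
clock: 10.57
eef_pos: [0.6032, -0.1493, 0.2191]
eef_rot: [180.0, 0.0, -94.8]
wrist_force: [0.2, -0.0, -0.5]
finger_gap: 0.0611
```

Run:
```python
from mv import *
sent([145,-1,25],0)
c=optics.camera("wrist"); cv2.imwrite("pics/w9.png",c["image"])
t=optics.camera("top");cv2.imwrite("pics/t9.png",t["image"])
```

```text
cmd [ 0.6019 -0.1498  0.22  ] -94.82 meas [ 0.6032 -0.1493  0.2191] [180.     0.   -94.75] F [ 0.2 -0.  -0.5] gap 0.0611 t 10.57
```

View pics/w9.png

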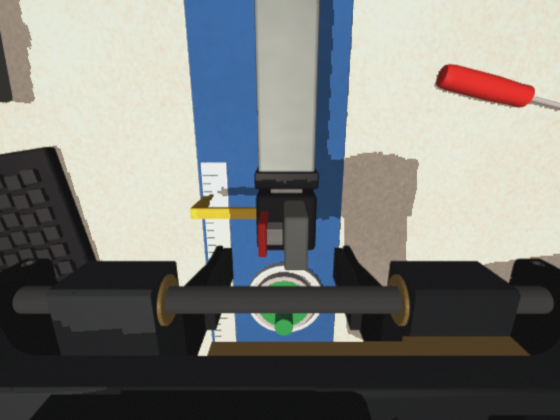

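View pics/t9.png

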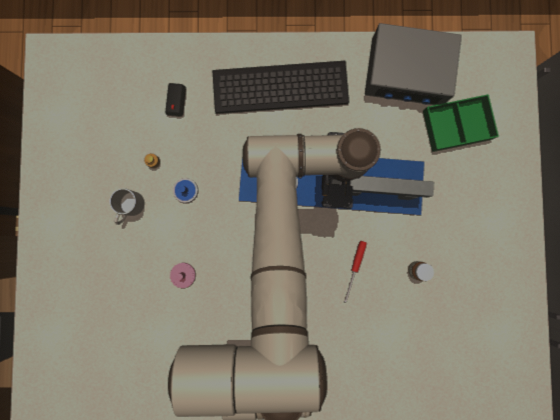

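The fin and button (x from 258 to 307 px) are centred between the fingers (mid 283 px). I'll check the y centring.

Run:
```python
from mv import *
c=optics.camera("wrist"); o=get_obs(); x,y,z=o["eef_pos"]
cv2.imwrite("pics/w10.png",cv2.resize(c["image"][180:300,220:350],None,fx=6,fy=6,interpolation=cv2.INTER_CUBIC))
O,xd,yd=np.load("g.npy")
for s in (-20,0,20): print(s,proj(c,np.array([x,y,.176])+yd*s/1000))
for s in (-13,13): print("but",s,proj(c,np.array([x,y,.172])+yd*s/1000+xd*.0175))
```

```text
-20 [282.75005881 217.2719441 ]
0 [282.71210173 245.066269  ]
20 [282.67628322 271.29461323]
but -13 [257.18746947 225.17730174]
but 13 [258.0681907  259.70919945]
```

View pics/w10.png

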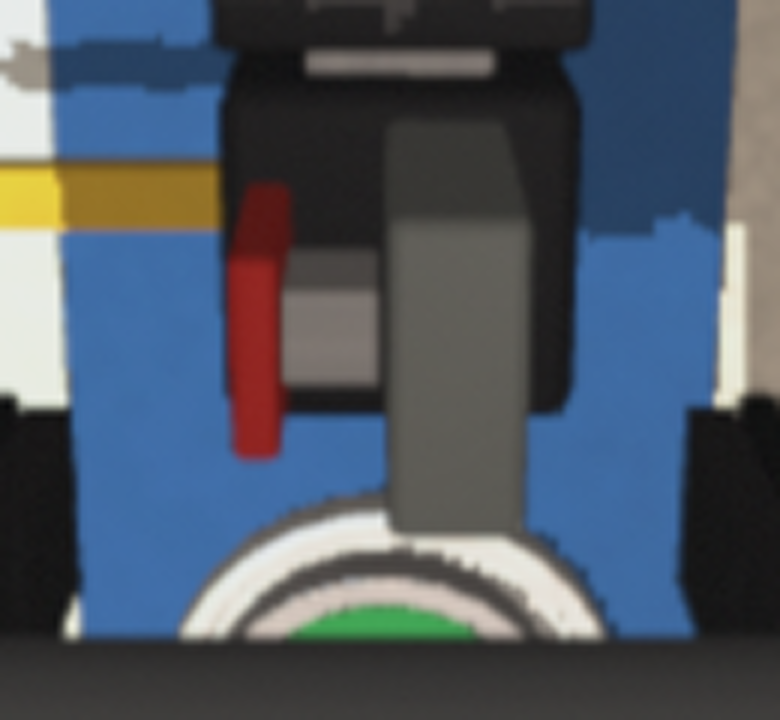

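{"api": "carry_out", "payload": {
  "plan": [
    {"slide":[1.5,0,20],"rot":[0,0,0]},
    {"slide":[1.5,0,38],"rot":[0,0,0]},
    {"slide":[1.5,0,50],"rot":[0,0,0]},
    {"slide":[1.5,0,57],"rot":[0,0,0]},
    {"slide":[1.5,0,59],"rot":[0,0,0]},
    {"slide":[1.5,0,59],"rot":[0,0,0]},
    {"slide":[1.5,0,59],"rot":[0,0,0]}
  ]
}}

```text
clock: 11.3
eef_pos: [0.6034, -0.1515, 0.1612]
eef_rot: [-179.9, -0.0, -94.8]
wrist_force: [-0.4, 0.3, 0.9]
finger_gap: 0.061
```

Run:
```python
from mv import *
sent([1.5,0,59],0)
c=optics.camera("wrist"); cv2.imwrite("pics/w11.png",c["image"])
s=optics.camera("scene"); crop(s,230,200,40,"pics/s11.png",8)
```

```text
cmd [ 0.6017 -0.1513  0.161 ] -94.82 meas [ 0.6034 -0.1515  0.1612] [-1.799e+02 -1.000e-02 -9.477e+01] F [-0.4  0.3  0.9] gap 0.061 t 11.3
```

View pics/w11.png

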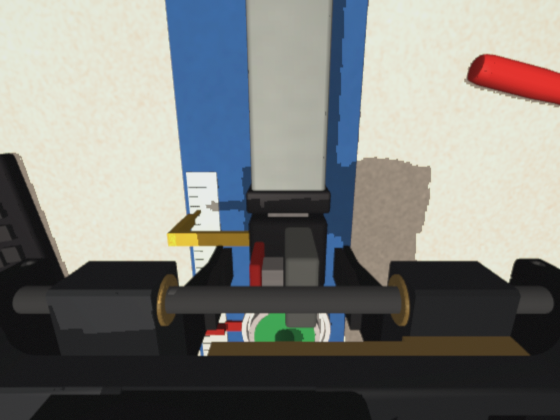

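View pics/s11.png

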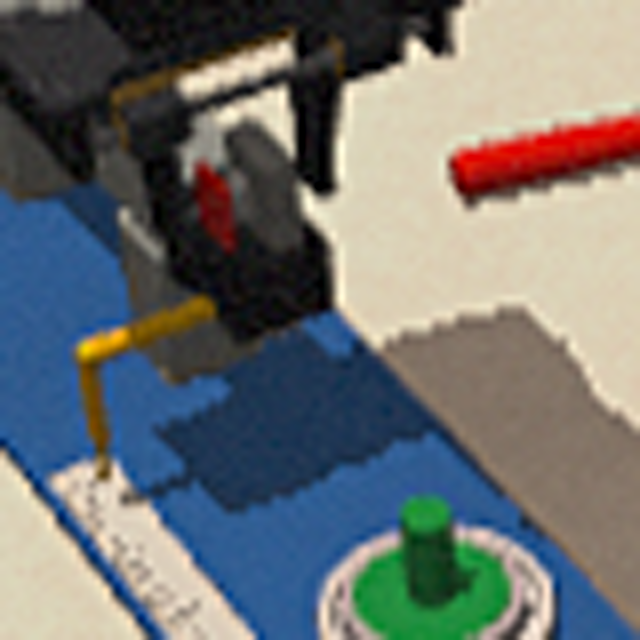

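The fingers flank the fin and button and sit above the head, and the holder is seated in the cup. Squeezing now.

{"api": "carry_out", "payload": {
  "plan": [
    {"slide":[0,0,0],"rot":[0,0,0]},
    {"slide":[0,0,0],"rot":[0,0,0]},
    {"slide":[0,0,0],"rot":[0,0,0]},
    {"slide":[0,0,0],"rot":[0,0,0]},
    {"slide":[0,0,0],"rot":[0,0,0]},
    {"slide":[0,0,0],"rot":[0,0,0]},
    {"slide":[0,0,0],"rot":[0,0,0]},
    {"slide":[0,0,0],"rot":[0,0,0]}
  ],
  "grip": 1
}}

```text
clock: 12.07
eef_pos: [0.6001, -0.1516, 0.1602]
eef_rot: [179.7, 0.0, -94.8]
wrist_force: [-6.6, 2.4, 5.1]
finger_gap: 0.0284
```

{"api": "carry_out", "payload": {
  "plan": [
    {"slide":[0,0,0],"rot":[0,0,0]},
    {"slide":[0,0,0],"rot":[0,0,0]},
    {"slide":[0,0,0],"rot":[0,0,0]},
    {"slide":[0,0,0],"rot":[0,0,0]}
  ]
}}

```text
clock: 12.4
eef_pos: [0.6001, -0.1516, 0.1602]
eef_rot: [179.7, 0.0, -94.8]
wrist_force: [-6.3, 1.6, 4.5]
finger_gap: 0.0282
```

Run:
```python
from mv import *
sent([0,0,0],0)
c=optics.camera("wrist"); cv2.imwrite("pics/w12.png",c["image"])
```

```text
cmd [ 0.6017 -0.1513  0.161 ] -94.82 meas [ 0.6001 -0.1516  0.1602] [ 1.7968e+02  1.0000e-02 -9.4830e+01] F [-6.3  1.6  4.5] gap 0.0282 t 12.4
```

View pics/w12.png

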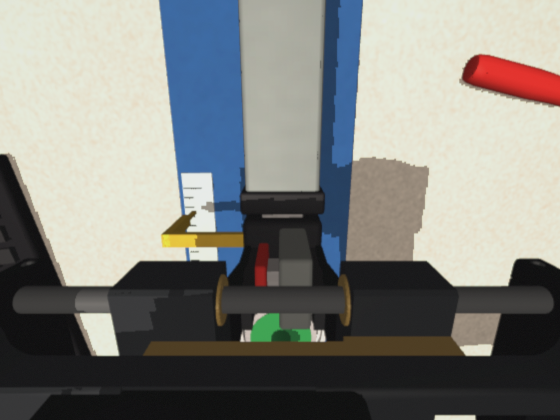

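The opening reads 28.2 mm. The 22 mm stud read 21.2, so this is about 29 mm true and the button is fully in. I'll relieve the side force and draw out.

{"api": "carry_out", "payload": {
  "plan": [
    {"slide":[0,2,0],"rot":[0,0,0]},
    {"slide":[0,2,0],"rot":[0,0,0]},
    {"slide":[-3,2,0],"rot":[0,0,0]},
    {"slide":[-8,2,0],"rot":[0,0,0]},
    {"slide":[-14,2,0],"rot":[0,0,0]},
    {"slide":[-20,2,0],"rot":[0,0,0]},
    {"slide":[-20,2,0],"rot":[0,0,0]}
  ]
}}

```text
clock: 13.03
eef_pos: [0.6018, -0.1303, 0.1602]
eef_rot: [179.9, 0.0, -94.8]
wrist_force: [-4.6, -0.6, 4.2]
finger_gap: 0.028
```

Run:
```python
from mv import *
sent([-20,2,0],0)
s=optics.camera("scene"); crop(s,230,210,45,"pics/s13.png",8)
```

```text
cmd [ 0.6014 -0.1312  0.161 ] -94.82 meas [ 0.6018 -0.1303  0.1602] [ 1.799e+02  1.000e-02 -9.476e+01] F [-4.6 -0.6  4.2] gap 0.028 t 13.03
```

View pics/s13.png

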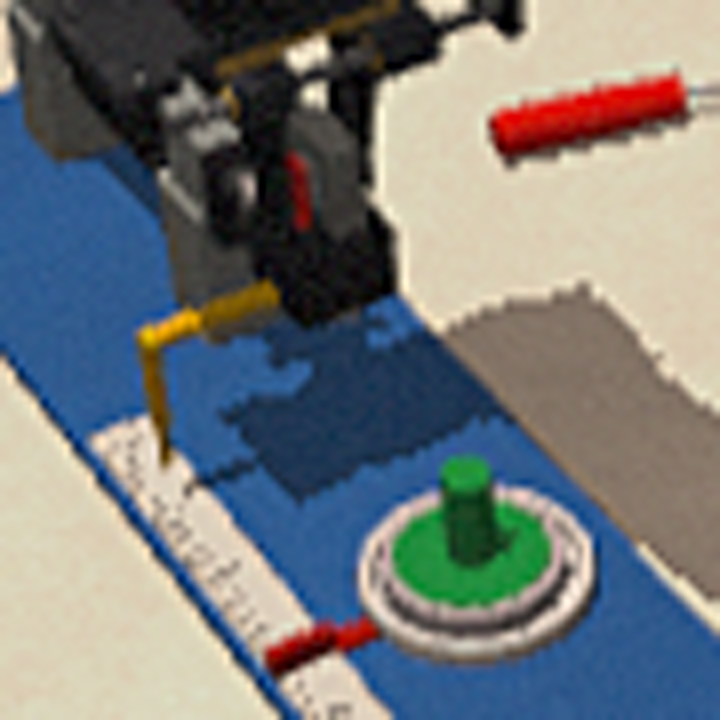

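The arm slides out with the pinch: the pointer tip moved along the scale and wrist force is low.

{"api": "carry_out", "payload": {
  "plan": [
    {"slide":[-10,1,0],"rot":[0,0,0]},
    {"slide":[-24,1,0],"rot":[0,0,0]},
    {"slide":[-40,1,0],"rot":[0,0,0]},
    {"slide":[-56,1,0],"rot":[0,0,0]},
    {"slide":[-72,1,0],"rot":[0,0,0]},
    {"slide":[-88,1,0],"rot":[0,0,0]},
    {"slide":[-100,1,0],"rot":[0,0,0]},
    {"slide":[-105,1,0],"rot":[0,0,0]}
  ]
}}

```text
clock: 13.75
eef_pos: [0.6105, -0.0246, 0.1602]
eef_rot: [-180.0, 0.0, -94.7]
wrist_force: [-1.0, -3.0, 3.4]
finger_gap: 0.0282
```

{"api": "carry_out", "payload": {
  "plan": [
    {"slide":[0,0,0],"rot":[0,0,0]},
    {"slide":[0,0,0],"rot":[0,0,0]},
    {"slide":[0,0,0],"rot":[0,0,0]}
  ]
}}

```text
clock: 14.0
eef_pos: [0.6103, -0.0271, 0.1603]
eef_rot: [-180.0, 0.0, -94.8]
wrist_force: [-2.9, -0.6, 3.3]
finger_gap: 0.0279
```

Run:
```python
from mv import *
sent([-105,1,0],0)
s=optics.camera("scene"); crop(s,230,235,35,"pics/s14.png",10)
c=optics.camera("wrist"); cv2.imwrite("pics/w14.png",c["image"])
```

```text
cmd [ 0.6092 -0.0265  0.161 ] -94.82 meas [ 0.6103 -0.0271  0.1603] [-1.7997e+02  1.0000e-02 -9.4820e+01] F [-2.9 -0.6  3.3] gap 0.0279 t 14.0
```

View pics/s14.png

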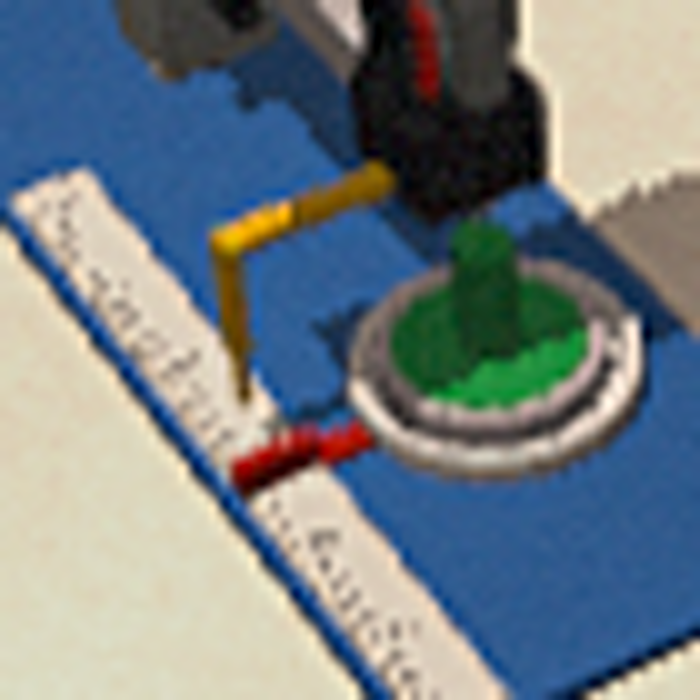

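View pics/w14.png

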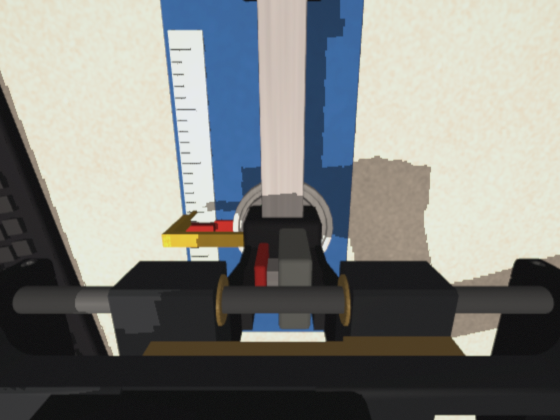

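Run:
```python
from mv import *
c=optics.camera("wrist")
cv2.imwrite("pics/w15.png",cv2.resize(c["image"][195:255,155:250],None,fx=8,fy=8,interpolation=cv2.INTER_CUBIC))
t=optics.camera("top"); cv2.imwrite("pics/t15.png",cv2.resize(t["image"][140:215,240:340],None,fx=8,fy=8,interpolation=cv2.INTER_CUBIC))
```

```text
(no output)
```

View pics/w15.png

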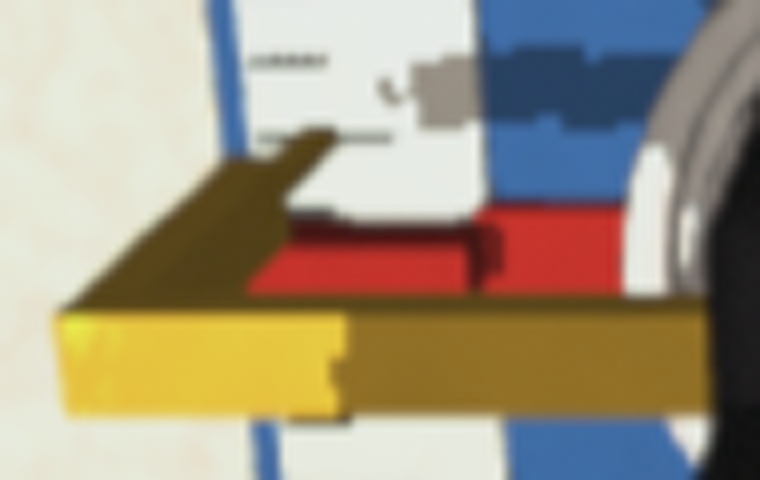

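View pics/t15.png

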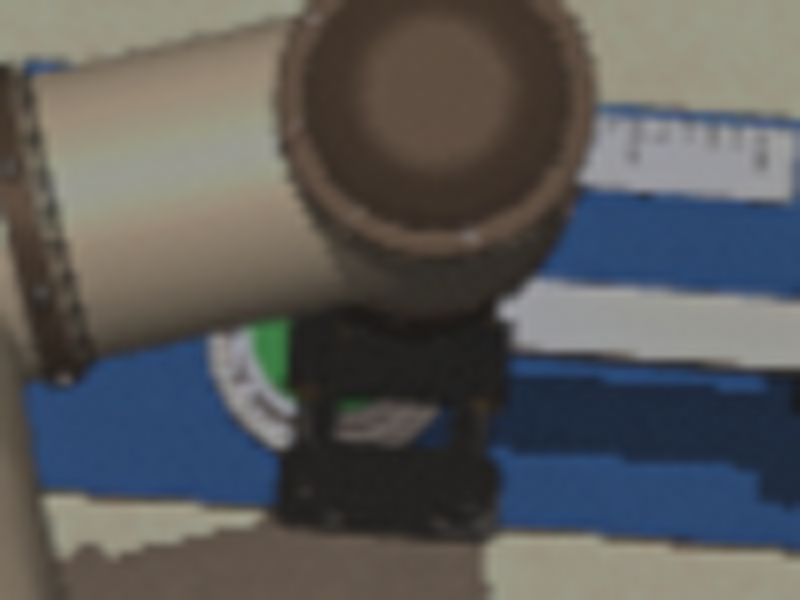

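Run:
```python
from mv import *
O,xd,yd=np.load("g.npy"); loc=lambda p:np.round([(p-O)@xd*1000,(p-O)@yd*1000],1)
s=optics.camera("scene");T=lambda x,y:((x+.5)/10-.5+195,(y+.5)/10-.5+200)
print("scene tip",loc(at(s,*T(245,400),.029)))
for z in (.013,.018,.023): print("scene marker ",z,loc(at(s,*T(235,472),z)),loc(at(s,*T(305,440),z)))
print("scene nest",loc(at(s,*T(496,368),.022)))
c=optics.camera("wrist");T=lambda x,y:((x+.5)/8-.5+155,(y+.5)/8-.5+195)
print("wrist tip",loc(at(c,*T(325,135),.029)))
for z in (.013,.018,.023): print("wrist marker near/top edge",z,loc(at(c,*T(380,232),z)), loc(at(c,*T(380,245),z)))
print("wrist stage block edge",loc(at(c,*T(560,206),.016)),loc(at(c,*T(560,206),.022)))
# w1 tip
c1=dict(K=c["K"],eye=[0.60609992,-0.08748298,0.40277917],attitude=[162.981001,-.0980785,175.165338])
T=lambda x,y,v0:((x+.5)/5-.5+180,(y+.5)/5-.5+v0)
print("w1 tip",loc(at(c1,*T(150,336,0),.029)),"nest",loc(at(c1,282.86,187.06,.022)))
for z in (.013,.018,.023): print("w1 marker top edges",z,loc(at(c1,*T(195,229,140),z)),loc(at(c1,*T(195,262,140),z)),"block",loc(at(c1,*T(290,216,140),z)),loc(at(c1,*T(290,262,140),z)))
```

```text
scene tip [ 82.5 154.9]
scene marker  0.013 [ 95.  168.4] [ 68.2 168. ]
scene marker  0.018 [ 97.  173.2] [ 70.2 172.7]
scene marker  0.023 [ 98.9 177.9] [ 72.3 177.4]
scene nest [  0.9 181.8]
wrist tip [ 83.2 155.5]
wrist marker near/top edge 0.013 [ 82.2 173.5] [ 82.3 175.3]
wrist marker near/top edge 0.018 [ 80.7 171.8] [ 80.9 173.6]
wrist marker near/top edge 0.023 [ 79.3 170.1] [ 79.4 171.8]
wrist stage block edge [ 57.9 169. ] [ 56.7 167. ]
w1 tip [82.4 31.8] nest [ -1.7 174.1]
w1 marker top edges 0.013 [ 84.5 173.7] [ 85.1 182.7] block [ 58.9 170.2] [ 59.4 182.8]
w1 marker top edges 0.018 [ 83.4 172.6] [ 84.  181.6] block [ 58.1 169.2] [ 58.7 181.6]
w1 marker top edges 0.023 [ 82.3 171.6] [ 82.9 180.4] block [ 57.3 168.2] [ 57.9 180.5]
```

The pointer tip is at gauge y ≈ 155 by both cameras. The nest and marker are at ≈ 174–176. I'll draw 19.5 mm more.

{"api": "carry_out", "payload": {
  "plan": [
    {"slide":[-5,0.5,0],"rot":[0,0,0]},
    {"slide":[-11,0.5,0],"rot":[0,0,0]},
    {"slide":[-16,0.5,0],"rot":[0,0,0]},
    {"slide":[-19.5,0.5,0],"rot":[0,0,0]},
    {"slide":[-19.5,0.5,0],"rot":[0,0,0]},
    {"slide":[-19.5,0.5,0],"rot":[0,0,0]},
    {"slide":[-19.5,0.5,0],"rot":[0,0,0]},
    {"slide":[-19.5,0.5,0],"rot":[0,0,0]}
  ]
}}

```text
clock: 14.97
eef_pos: [0.6119, -0.0073, 0.1603]
eef_rot: [-179.9, 0.0, -94.8]
wrist_force: [2.1, -1.7, 0.6]
finger_gap: 0.028
```

Run:
```python
from mv import *
sent([-19.5,.5,0],0)
c=optics.camera("wrist")
cv2.imwrite("pics/w16.png",cv2.resize(c["image"][185:255,155:250],None,fx=8,fy=8,interpolation=cv2.INTER_CUBIC))
s=optics.camera("scene"); crop(s,230,240,30,"pics/s16.png",12)
```

```text
cmd [ 0.6104 -0.007   0.161 ] -94.82 meas [ 0.6119 -0.0073  0.1603] [-1.7992e+02  2.0000e-02 -9.4810e+01] F [ 2.1 -1.7  0.6] gap 0.028 t 14.97
```

View pics/w16.png

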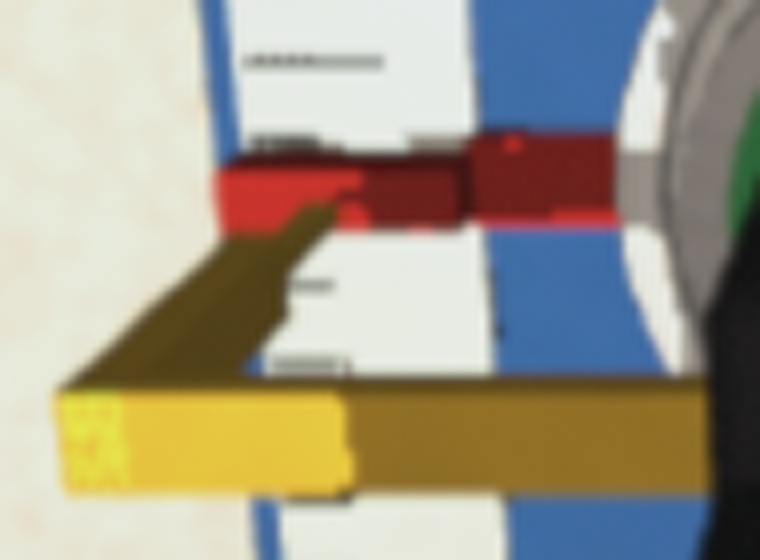

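View pics/s16.png

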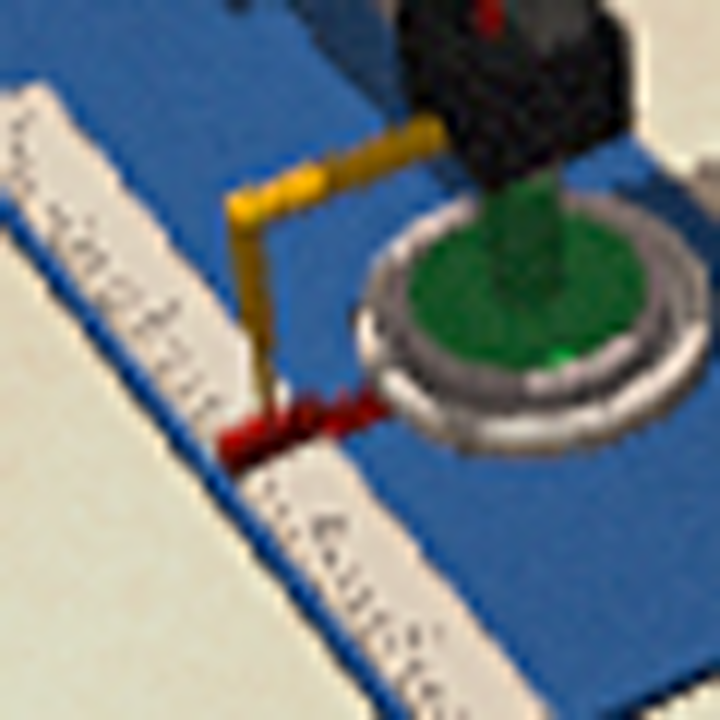

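Run:
```python
from mv import *
O,xd,yd=np.load("g.npy"); loc=lambda p:np.round([(p-O)@xd*1000,(p-O)@yd*1000],1)
c=optics.camera("wrist");T=lambda x,y:((x+.5)/8-.5+155,(y+.5)/8-.5+185)
print("tip",loc(at(c,*T(325,209),.029)))
for z in (.013,.018,.023,.026): print(z,"marker top edges",loc(at(c,*T(330,168),z)),loc(at(c,*T(330,232),z)),"lower wall edge",loc(at(c,*T(330,153),z)))
s=optics.camera("scene");T=lambda x,y:((x+.5)/12-.5+200,(y+.5)/12-.5+210)
print("scene tip",loc(at(s,*T(267,415),.029)))
for z in (.013,.018,.023): print(z,loc(at(s,*T(228,455),z)),loc(at(s,*T(300,410),z)))
print("head/grip loc",loc(get_obs()["eef_pos"]))
cv2.imwrite("pics/w17.png",c["image"])
```

```text
tip [ 83.2 175. ]
0.013 marker top edges [ 87.1 174.3] [ 87.8 182.9] lower wall edge [ 86.9 172.4]
0.018 marker top edges [ 85.5 172.9] [ 86.3 181.4] lower wall edge [ 85.3 171. ]
0.023 marker top edges [ 84.  171.5] [ 84.7 179.8] lower wall edge [ 83.8 169.6]
0.026 marker top edges [ 83.1 170.7] [ 83.8 178.9] lower wall edge [ 82.9 168.8]
scene tip [ 85.1 179.5]
0.013 [ 95.2 172.3] [ 70.  167.7]
0.018 [ 97.1 177.1] [ 72.  172.4]
0.023 [ 99.1 181.8] [ 74.1 177.2]
head/grip loc [ -1.8 173.5]
```

View pics/w17.png

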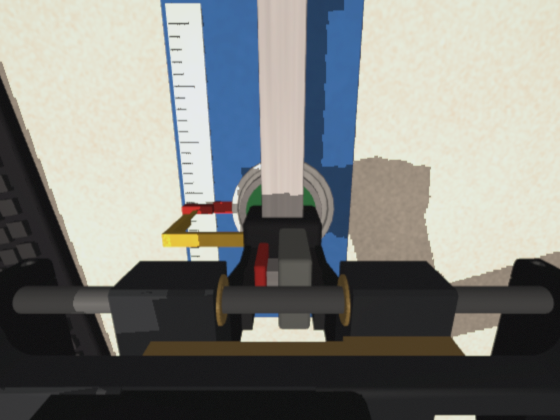

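Pointer tip at y = 175.0; the marker's middle estimates run from 174 to 176.8, and the stated range starts at boom 0.145 (now about 0.1448). A 1 mm nudge centres it.

{"api": "carry_out", "payload": {
  "plan": [
    {"slide":[-1,0,0],"rot":[0,0,0]},
    {"slide":[-1,0,0],"rot":[0,0,0]},
    {"slide":[-1,0,0],"rot":[0,0,0]},
    {"slide":[-1,0,0],"rot":[0,0,0]},
    {"slide":[-1,0,0],"rot":[0,0,0]},
    {"slide":[-1,0,0],"rot":[0,0,0]}
  ]
}}

```text
clock: 15.67
eef_pos: [0.6119, -0.0065, 0.1603]
eef_rot: [-179.9, 0.0, -94.8]
wrist_force: [4.0, -2.3, 0.9]
finger_gap: 0.0276
```

Run:
```python
from mv import *
sent([-1,0,0],0)
c=optics.camera("wrist")
cv2.imwrite("pics/w18.png",cv2.resize(c["image"][185:255,155:250],None,fx=8,fy=8,interpolation=cv2.INTER_CUBIC))
s=optics.camera("scene");cv2.imwrite("pics/s18.png",s["image"]); print(get_obs()["joint_velocities"].round(2))
```

```text
cmd [ 0.6105 -0.006   0.161 ] -94.82 meas [ 0.6119 -0.0065  0.1603] [-1.7992e+02  1.0000e-02 -9.4810e+01] F [ 4.  -2.3  0.9] gap 0.0276 t 15.67
[ 0.03 -0.03  0.   -0.07 -0.01  0.07]
```

View pics/w18.png

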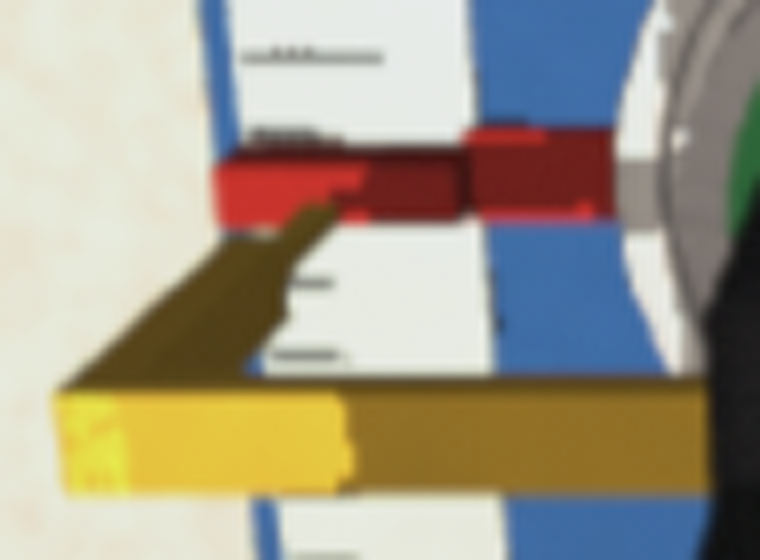

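View pics/s18.png

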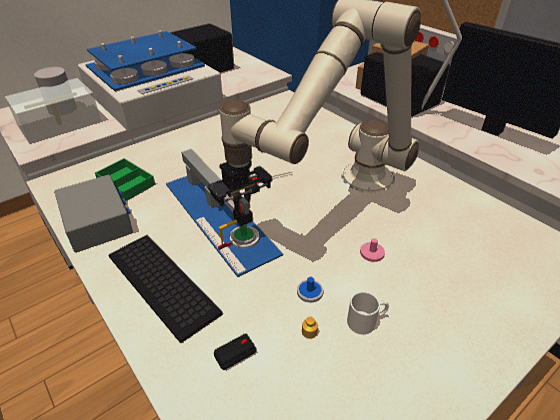

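The tip stands over the marker's middle, the holder is in the cup below the head, and the bystanders are where they were. Handing in.

```bash
python3 -c "
from station import order
print(order.job_done())"
```

```text
the job is handed in; nothing more can be done
None
```

I set the green holder in the nest and let go of it. I then squeezed the lock button with the arm still pushed back, drew the arm out about 146 mm to the red marker, and handed in at about 15.7 s, still squeezing and holding. No verdict is reported on hand-in.

**Last checks:**
- **Button:** the finger opening reads 27.6 mm, about 28.4 mm after correcting for the gripper reading low, so the button is fully in.
- **Pointer:** the tip stood over the marker's middle, at about y = 176 mm on the gauge. My marker estimates ran from 174 to 177 mm, all within the 6 mm tolerance.
- **Holder:** it sat flat and upright in the cup after release, 1–2 mm off centre by eye and within the cup's 5 mm of clearance. In the last pictures it was still in the cup below the head.
- **Forces and bystanders:** side force at the wrist was about 4.6 N and the arm was at rest. The blue holder, weight and mug look unmoved. The jar and most of the screwdriver were hidden in the last picture, but nothing touched them.

**Disagreements:**
- **Scene camera:** it differed from the wrist camera by up to about 8 mm on the nest position, so I relied on the wrist and top cameras.
- **Draw distance:** the wrist view put the distance from the pointer to the nest at about 142 mm, below the stated minimum of 145 mm. I relied on the marker view and the measured draw instead.

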